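# Clamp a lidded cup in the cam press and hold it

### The arm

A 6-joint arm with a two-finger parallel gripper is mounted at the origin on a cart in front of the work surface, level with it; the furniture and walls round the work are solid. World frame = base frame: x ahead of the robot, y to its left, z up, the work surface at z = 0. Lengths are in m, angles in rad, forces in N, time in s.
With the tool pointing down it reaches from about 0.25 to 0.725 m from the base axis. Payload 4 kg.
Tool frame: the origin (TCP) lies on the centre line of the jaws, within the pads' length; the fingertips stand 11 mm ahead of it and the grasp point (between the pads) lies 8 mm behind it (bot.nose_length is the distance from the TCP to the fingertips, in m); z points along the fingers, y is the direction in which the jaws open and shut (so a half turn about z gives the same grasp; the last joint's range is limited). The gripper opens to 85 mm and grips with 20 to 120 N. Pads are 22 mm wide; open, the fingers measure 114 mm over their backs; the gripper's body (76 mm by 85 mm) begins 54 mm behind the grasp point. The pads swing forward as they close: fully open they stand 13 mm farther back than shut.
Start: joints at [1.163, 0.241, 0.005, 1.335, 0, 1.571], TCP at [0.198, 0.459, 0.214] pointing down, gripper open.
Joint ranges: [-2.72, 2.72], [-1.05, 1.87], [-1.09, 1.28], [-1.99, 2.15], [-1.42, 1.44], [-3.14, 3.14]. Speed limits (rad/s): [2.79, 2.79, 3.14, 3.14, 3.14, 3.14].

### API

Orientations are given as a unit quaternion [x, y, z, w].
In Python, from workcell import bot gives the robot as it stands.
- The arm moves only by the tool play_rows, never from a script. Its argument "plan" is one flat list of numbers, 6 for each row, row after row: the shift along the tool's x, y, z in mm, then the turn, a rotation vector about the tool's x, y, z in rad. A call has 1 to 20 rows; each row shifts and turns the commanded pose from where the row before left it, along the tool's axes as they then stand; what a row does not reach is not made up. A row lasts 1/8 s, in which the tool goes at most 62.5 mm and 10.7 degrees, less where a joint would pass 70% of its speed; a pose out of reach is approached as far as the arm can. A call with a gripper value outside its range is refused whole. "hand" is the opening in per cent of the stroke, from 0 (shut) to 100 (fully open), set as the call begins (left out, the last holds). The fingers move at their own pace and stop on an object; the grip force is fixed at half the most. Time passes only in rows, so rows that do not move let the fingers close. It gives the time, the measured TCP pose, the force and the opening at its end, in the units of the state.
- bot.get_obs(): the state, without advancing time (a new reading comes with each control period).
- bot.camera(name): name is "scene" or "side" or "wrist"; returns a dict with "frame" (400x640x3 uint8, blue, green, red), "range_z" (400x640 float32, m along the optical axis (not along the pixel's ray), 0 where there is no reading), "K" (3x3 intrinsics, pixels), "cam_to_world" (4x4, takes a point from camera to world coordinates). Camera axes: x right, y down, z forward; pixel columns grow to the right and rows downward; lengths in m; the calibration is good to about 2 mm. The wrist camera is an equidistant fisheye: a pixel r from the principal point sees the ray r / f radians off the axis. A picture is of the moment at which its call begins.
- bot.job_done(): hands the job in, once; it reports no verdict.
Trained networks look in the newest picture that a camera, given by its name, has taken for a name from the list of things; names that differ only in an ending like _2 or _b are one class to them, and where a whole thing is asked for, a point or a joint stands for the part that bears it (a point fixed in the world has none). Each returns a list of dicts, best first, with "p" (0 to 1); they miss things now and then, are a little off and sometimes report something else, mostly with a low value. They report only what shows in the picture. A call takes as long as a camera call.
- bot.outline_of(query, camera): "mask" (400x640 bool, what is visible of it) and "point" ([row, column] in pixels, amid what is visible of it).
The state is a dict: "clock": time; "joint_pos": joint angles; "joint_vel": joint speeds; "tau": joint torques, N m; "eef_pos": TCP position; "tool_rot": TCP orientation; "ft_force": force on the tool from outside, world axes, zero at the start; "ft_torque": the same for the moment, N m; "grip_width": finger opening in m.
Only numpy, scipy, OpenCV 4.12 (cv2) and the standard library are available. Lean on these libraries where they do the work, as an engineer would, in place of code of your own. Each camera call takes 0.05 s, during which the arm holds its last target.

### The job

The lidded deli cup stands in the small bench press and has to stay clamped while I tape its lid. First swing the press bar shut over the cup until its end is fully home in the catch, then turn the cam lever with the ball handle up to its highest lift, where it stands upright, so that the cup is pressed against the pad under the bar, and keep holding the lever there: it springs back if let go, so your program must finish while still holding it. Do not tip the cup and leave the roll of tape, the spare cup and the teaspoon where they are.

Things in the scene. Friction and masses are not known exactly. Their poses are not given: they have to be found in the camera images.
- press: The bench press, fixed to the table: aluminium base plate 170 (x) x 235 (y) x 12 mm. Origin on the table at the foot of the cup's axis; the base plate runs from y = -105 to +130 mm. Its x axis points away from its front, y to the lever's side, z up. In this frame: round hinge post at y = -82 (bar swings about it), square catch post at y = +84 (x +-15, y +-8, top at z = 188 mm), both at x = 0; cam shaft along y at z = 40 mm, x = 0. All stays below z = 217 mm.
- swing_bar (a joint): Angle of the steel bar (18 wide, 14 thick, 178 mm long, its underside at z = 166 mm) about the vertical hinge post. 0: closed, fully home against the back of the C-shaped catch (also its end stop), lying along the press's +y over the cup; grows as the bar's free end opens toward the press's front (-x); starts open at 0.7 to 1.1 rad; stays where it is left (friction 0.04 N m), no spring.
- bar_hinge (a point): Point on the bar's vertical hinge axis, at the bar's mid-height.
- bar_knob (a point): Grip point of the upright round black knob on the bar, 122 mm from the hinge axis, 22 mm in diameter; the point lies on its axis at z = 205 mm, the knob's top at 217 mm, the bar's top at 180 mm; the 22 mm diameter part is 190 to 214 mm high. When closed it lies at x = 0, y = +40 mm of the press.
- cam_lever (a joint): Angle of the cam lever about the cam shaft, which runs along the press's +y. 0: down at rest (end stop), the lever pointing to the press's front (-x) and 0.15 rad above level; grows as the ball rises. At 1.42 the lever stands upright and the eccentric is at its highest lift (9.2 mm); beyond, up to the stop at 2.0, the platform sinks again. A spring returns it to 0 when let go: the whole takes 0.05 to 0.5 N m to turn and 0.26 N m to hold upright.
- lever_axis (a point): Point on the cam shaft's axis in the plane in which the lever swings (press frame: x 0, y +150, z 40 mm).
- lever_handle: The lever's arm (flat steel bar 14 mm high, 10 mm thick along the shaft) with the ball; origin on the shaft's axis at the press's middle plane (y = 0).
- lever_ball (a point): Centre of the black ball, 26 mm in diameter, at the lever's end, 140 mm from lever_axis; at rest 61 mm above the table and 138 mm in front of the shaft, upright 180 mm above the table. It can be pinched across the shaft direction (press y), free on both sides through its whole arc.
- cup: Clear deli cup with a white snap lid (lid fixed on the cup), 113 mm across the lid, 75 mm high, about 0.17 kg; origin at the centre of its underside, z up. Stands in the round platform of the press, 69.5 mm above the table; the cam lifts the platform and the cup together.
- presser_pad: Round black rubber pad, 56 mm in diameter, 8 mm thick, sprung under the bar, 82 mm from the hinge axis; origin at the centre of its underside, 149 mm above the table, 4.5 mm above the lid when the lever is down. At the highest lift the lid pushes it up about 4.7 mm against about 12 N.
- label_tape: Bystander: roll of tape lying flat, 100 mm across, 25 mm high; origin at the centre of its underside.
- spare_cup: Bystander: clear deli cup without a lid, standing in the baking tray beside the press, 109 mm across, 72 mm high; origin at the centre of its underside.
- teaspoon: Bystander: teaspoon lying flat, 130 mm long; origin at the centre of its underside.

How it is judged:
On the way, in this order (a step that is already met when the one before it is completed fails the run):
1. the bar is fully home in its catch while the lever is still down (value of joint swing_bar below 0.04 rad and value of joint cam_lever below 0.5 rad), for 0.2 s.
2. the lever is held upright at the highest lift with the cup pressed against the pad (value of joint cam_lever between 1.2808 and 1.5608 rad and value of joint swing_bar below 0.04 rad and contact force between presser_pad and cup above 6 N and contact force between the fingers and lever_handle above 0.3 N and z of cup in the frame of press above 0.0773 m and horizontal distance between cup and press below 0.012 m and angle between cup's own z axis and vertical below 0.06 rad and velocity of joint cam_lever between -0.3 and 0.3 rad/s), for 0.5 s.
At the end, for the whole second after the job is handed in: Bar home in its catch (within 0.04 rad); lever still, at 1.42 rad (within 0.14) with the fingers touching its arm or ball; cup lifted at least 7.8 mm, upright (0.06 rad), in its seat (12 mm) and pressing the pad with over 6 N; the robot still holds the lever (all of step 2); the arm keeps its last pose, push and grip.
It fails at once if the cup is tipped (more than 0.2 rad) or pushed off its seat (20 mm) (angle between cup's own z axis and vertical above 0.2 rad or horizontal distance between cup and press above 0.02 m).
It fails at once if the tape, the spare cup or the teaspoon is moved by more than 20 mm (distance of any of label_tape, spare_cup, teaspoon from where it was at the start of the episode above 0.02 m).
It also fails if it takes over 51 s, if anything falls off the work surface, if the arm or the gripper's body presses on something with over 40 N, if the wrist force passes 120 N, or if a joint passes its speed limit or range.

## Working session

There is one attempt and no reset: what is moved stays moved. The work goes in short steps, Python scripts to look and compute and a tool call to move; the robot and the scene stay as the last step left them, time stands still between calls to the robot, and variables do not carry over. Pictures are saved under pics/ and viewed, and the job is handed in when it is done.

Besides the shell and the picture viewer there is one more tool, called after "Call:" as name(argument=value, ...) on one line, values as JSON. play_rows: Moves the arm, as the interface text tells. Its arguments: {"type":"object","properties":{"plan":{"type":"array","items":{"type":"number"}},"hand":{"type":"number"}},"required":["plan"]}

```bash
mkdir -p pics; ls; cat > h.py <<'E'
import numpy as np, cv2
from workcell import bot
def cam(n,save=None):
    c=bot.camera(n)
    if save: cv2.imwrite('pics/'+save,c['frame'])
    return c
def px2w(c,r,col,z=None):
    K=c['K'];z=c['range_z'][int(r),int(col)] if z is None else z
    p=np.array([(col-K[0,2])/K[0,0]*z,(r-K[1,2])/K[1,1]*z,z,1])
    return (c['cam_to_world']@p)[:3]
def maskpts(c,m):
    rr,cc=np.nonzero(m&(c['range_z']>0));z=c['range_z'][rr,cc];K=c['K']
    P=np.stack([(cc-K[0,2])/K[0,0]*z,(rr-K[1,2])/K[1,1]*z,z,np.ones_like(z)])
    return (c['cam_to_world']@P)[:3].T
E
python3 - <<'E'
from h import *
np.set_printoptions(precision=3,suppress=True)
o=bot.get_obs();print(o)
for n in ['scene','side']:
    c=cam(n,n+'1.png')
    print(n,c['K'],c['cam_to_world'])
    for q in ['press','bar_hinge','bar_knob','lever_ball','lever_handle','cup','label_tape','spare_cup','teaspoon','lever_axis']:
        try:
            for d in bot.outline_of(q,n)[:2]:
                P=maskpts(c,d['mask']); print(q,round(d['p'],2),d['point'],d['mask'].sum(),np.median(P,0) if len(P) else None,P.min(0) if len(P) else '',P.max(0) if len(P) else '')
        except Exception as e: print(q,e)
E
```

```text
pics
{'clock': 0.0, 'joint_pos': array([ 1.163,  0.241,  0.004,  1.335, -0.   ,  1.571]), 'joint_vel': array([ 0.001, -0.   ,  0.001,  0.001,  0.002, -0.001]), 'tau': array([  0.   , -37.232,  25.241,   0.017,  -0.   ,   0.   ]), 'eef_pos': array([0.198, 0.458, 0.213]), 'tool_rot': array([ 0.203,  0.979, -0.001, -0.   ]), 'ft_force': array([-0.361, -0.142,  1.338]), 'ft_torque': array([ 0.022, -0.044,  0.02 ]), 'grip_width': 0.08512976227947816}
scene [[393.598   0.    322.551]
 [  0.    393.598 204.712]
 [  0.      0.      1.   ]] [[-0.23  -0.746  0.625 -0.099]
 [-0.973  0.164 -0.163 -0.074]
 [ 0.019 -0.646 -0.763  0.892]
 [ 0.     0.     0.     1.   ]]
press 0.63 [209.1, 368.9] 4593 [ 0.545 -0.361  0.014] [ 0.44  -0.588 -0.005] [ 0.777 -0.219  0.218]
bar_hinge 0.86 [211.7, 363.8] 4486 [ 0.546 -0.361  0.014] [ 0.44  -0.597 -0.005] [ 0.756 -0.219  0.218]
bar_knob 0.67 [188.6, 385.7] 698 [ 0.509 -0.406  0.179] [ 0.464 -0.561 -0.005] [ 0.742 -0.328  0.218]
bar_knob 0.57 [220.3, 325.3] 354 [ 0.538 -0.241  0.052] [ 0.44  -0.354 -0.005] [ 0.638 -0.219  0.075]
lever_ball 0.81 [214.8, 322.8
[... 1722 characters left out ...]
andle 0.52 [221.3, 303.9] 155 [ 0.48  -0.242  0.057] [ 0.446 -0.382  0.001] [ 0.581 -0.186  0.191]
cup 0.79 [236.1, 351.6] 1017 [ 0.587 -0.406  0.144] [ 0.534 -0.477  0.   ] [ 0.68  -0.209  0.191]
label_tape 0.6 [317.2, 311.0] 556 [ 0.471 -0.564  0.023] [ 0.433 -0.626 -0.003] [ 0.529 -0.519  0.031]
label_tape 0.58 [266.6, 342.1] 4265 [ 0.557 -0.428  0.014] [ 0.446 -0.51  -0.006] [ 0.674 -0.095  0.22 ]
spare_cup 0.67 [157.7, 309.6] 774 [0.555 0.066 0.045] [ 0.501 -0.005 -0.   ] [0.607 0.108 0.079]
teaspoon 0.38 [169.2, 266.8] 77 [0.399 0.096 0.006] [ 0.382 -0.    -0.001] [0.408 0.127 0.016]
lever_axis 0.9 [265.4, 340.9] 4215 [ 0.555 -0.429  0.014] [ 0.446 -0.51  -0.006] [ 0.677 -0.095  0.22 ]
```

View pics/scene1.png

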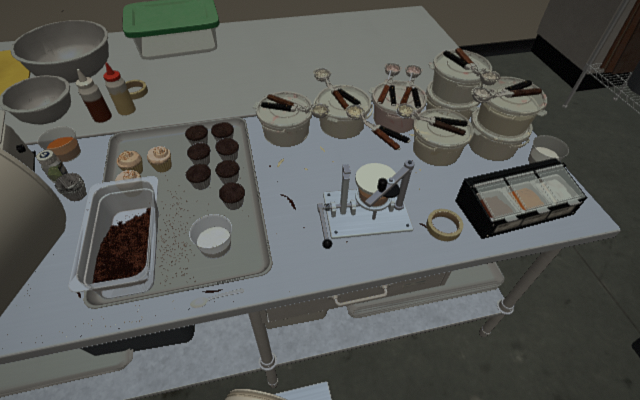

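View pics/side1.png

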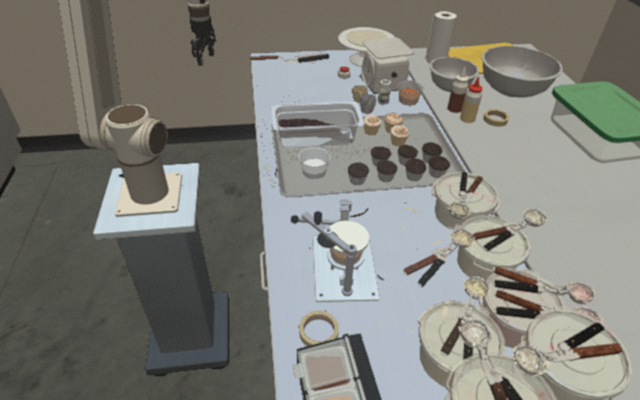

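```bash
python3 - <<'E'
from h import *
for n,(r0,r1,c0,c1) in {'scene':(130,270,270,470),'side':(170,320,250,450)}.items():
    f=cv2.imread(f'pics/{n}1.png')[r0:r1,c0:c1]
    cv2.imwrite(f'pics/{n}1z.png',cv2.resize(f,None,fx=4,fy=3.9,interpolation=2))
E
```

```text
(no output)
```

View pics/scene1z.png

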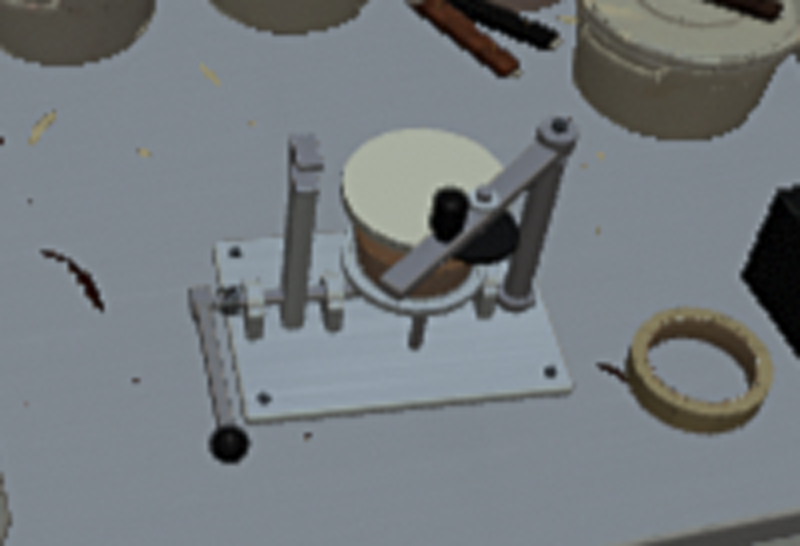

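View pics/side1z.png

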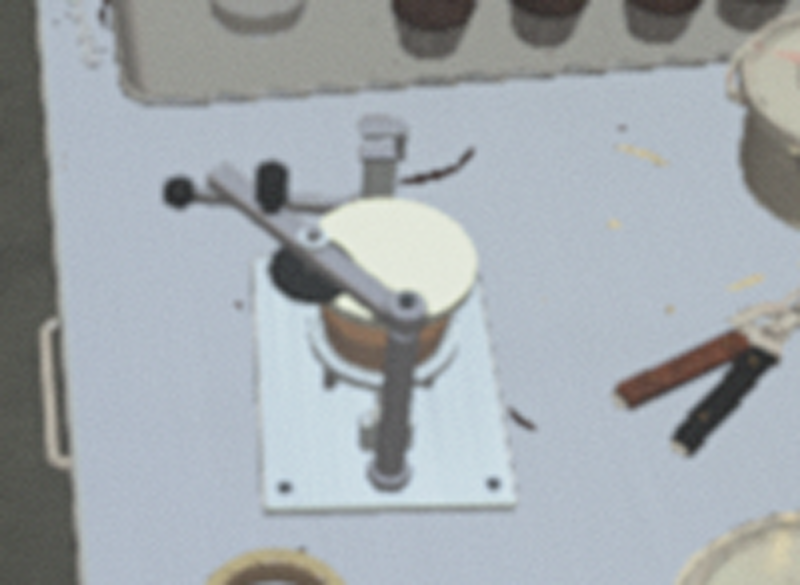

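```bash
python3 - <<'E'
from h import *
np.set_printoptions(precision=4,suppress=True)
for n in ['scene','side']:
    c=cam(n)
    P=maskpts(c,np.ones((400,640),bool))
    R=P[(P[:,0]>.4)&(P[:,0]<.72)&(P[:,1]>-.52)&(P[:,1]<-.18)]
    # knob top
    k=R[(R[:,2]>.211)&(R[:,2]<.23)];print(n,'knobtop',len(k),k.mean(0))
    k=R[(R[:,2]>.19)&(R[:,2]<.2095)];print('knob side',len(k),k.mean(0), k.min(0),k.max(0))
    k=R[(R[:,2]>.1835)&(R[:,2]<.195)];print('catch top',len(k),k.mean(0),k.min(0),k.max(0))
    b=R[(R[:,2]>.174)&(R[:,2]<.183)]
    m=b.mean(0);u,s,v=np.linalg.svd((b-m)[:,:2],full_matrices=False);print('bar',len(b),m,v[0],s/np.sqrt(len(b)))
    pl=R[(R[:,2]>.008)&(R[:,2]<.016)]
    rect=cv2.minAreaRect(pl[:,:2].astype(np.float32)*1000);print('plate',len(pl),rect)
    l=R[(R[:,2]>.139)&(R[:,2]<.149)];print('lid',len(l),cv2.minEnclosingCircle(l[:,:2].astype(np.float32)*1000),l[:,2].mean())
    bl=R[(R[:,2]>.04)&(R[:,2]<.08)&(R[:,0]<.485)]
    print('ball',len(bl),bl.mean(0),bl.min(0),bl.max(0))
    bl=R[(R[:,2]>.02)&(R[:,2]<.08)&(R[:,0]>.485)&(R[:,1]>-.26)]
    print('arm',len(bl),bl.mean(0),bl.min(0),bl.max(0))
E
```

```text
scene knobtop 52 [ 0.4975 -0.375   0.215 ]
knob side 73 [ 0.5095 -0.3948  0.1975] [ 0.4879 -0.4795  0.19  ] [ 0.5727 -0.3651  0.2095]
catch top 164 [ 0.558  -0.3926  0.1881] [ 0.4879 -0.4883  0.1835] [ 0.6007 -0.303   0.195 ]
bar 319 [ 0.5148 -0.3996  0.1787] [-0.548   0.8365] [0.0552 0.0128]
plate 2123 ((577.0159912109375, -382.6122131347656), (234.71270751953125, 170.56398010253906), 84.11495208740234)
lid 790 ((574.7147827148438, -393.3162841796875), 90.60162353515625) 0.1435606143786662
ball 103 [ 0.4554 -0.2315  0.0656] [ 0.4411 -0.2429  0.0554] [ 0.4849 -0.2199  0.0733]
arm 149 [ 0.5503 -0.242   0.0518] [ 0.4853 -0.2599  0.0324] [ 0.6014 -0.2307  0.0619]
side knobtop 48 [ 0.5033 -0.3808  0.2159]
knob side 89 [ 0.5318 -0.414   0.1964] [ 0.493 -0.489  0.19 ] [ 0.595  -0.3096  0.2093]
catch top 181 [ 0.5615 -0.4068  0.1885] [ 0.4763 -0.4917  0.1836] [ 0.6041 -0.3047  0.1948]
bar 341 [ 0.5261 -0.4122  0.1791] [-0.5363  0.8441] [0.0535 0.016 ]
plate 2106 ((577.8267822265625, -383.76971435546875), (241.58282470703125, 177.6575927734375), 84.5084457397461)
lid 811 ((574.0262451171875, -399.9302978515625), 89.6461181640625) 0.14464093928944466
ball 83 [ 0.4633 -0.2389  0.0655] [ 0.4459 -0.2476  0.0522] [ 0.4844 -0.2289  0.0768]
arm 79 [ 0.5553 -0.2453  0.0505] [ 0.4873 -0.2522  0.0386] [ 0.5924 -0.2367  0.0596]
```

The images show the press in the middle right. The bar is open toward the front (knob at scene 382,185), the ball is at scene (327,243) and the tape roll sits to the right of the press. I'll refine the press frame next.

```bash
python3 - <<'E'
from h import *
np.set_printoptions(precision=4,suppress=True)
for n in ['scene','side']:
    c=cam(n)
    P=maskpts(c,np.ones((400,640),bool))
    R=P[(P[:,0]>.4)&(P[:,0]<.72)&(P[:,1]>-.52)&(P[:,1]<-.18)]
    k=R[(R[:,2]>.183)&(R[:,2]<.195)]
    a=k[k[:,1]>-.34]; h=k[k[:,1]<-.45]
    for nm,q in (('catch',a),('hingetop',h)): print(n,nm,len(q),q.mean(0),q.min(0),q.max(0),cv2.minAreaRect(q[:,:2].astype(np.float32)*1000))
    l=R[(R[:,2]>.139)&(R[:,2]<.149)&(R[:,0]>.53)];print(cv2.minEnclosingCircle(l[:,:2].astype(np.float32)*1000))
    k=R[(R[:,2]>.213)];print('knobtop',len(k),k.min(0),k.max(0))
    bl=R[(R[:,2]>.035)&(R[:,2]<.08)&(R[:,0]<.48)&(R[:,1]>-.26)]
    from scipy.optimize import least_squares
    s=least_squares(lambda x:np.linalg.norm(bl-x,axis=1)-.013,[.455,-.235,.061],loss='soft_l1',f_scale=.002);print('ball',len(bl),s.x,np.abs(s.fun).mean())
    kk=R[(R[:,2]>.19)&(R[:,2]<.218)&(R[:,1]>-.42)&(R[:,1]<-.35)&(R[:,0]<.54)]
    print('knob all',len(kk),kk.min(0),kk.max(0))
c=cam('wrist','w1.png')
E
```

```text
scene catch 62 [ 0.5841 -0.3113  0.1868] [ 0.5689 -0.3201  0.1831] [ 0.6012 -0.3028  0.1896] ((584.8212280273438, -311.5738830566406), (16.116260528564453, 31.503681182861328), 82.90623474121094)
scene hingetop 63 [ 0.5661 -0.4753  0.1881] [ 0.5541 -0.4888  0.1834] [ 0.5809 -0.4646  0.194 ] ((567.2061767578125, -475.57244873046875), (23.842609405517578, 25.82497787475586), 40.34312438964844)
((575.7826538085938, -393.48712158203125), 90.35446166992188)
knobtop 41 [ 0.4878 -0.3852  0.2132] [ 0.5082 -0.3654  0.2185]
ball 99 [ 0.456  -0.2324  0.0602] 0.001972087516462529
knob all 110 [ 0.4876 -0.4122  0.1904] [ 0.5266 -0.3654  0.2178]
side catch 55 [ 0.5869 -0.3153  0.1876] [ 0.4782 -0.3364  0.1832] [ 0.6036 -0.3029  0.1911] ((540.4342041015625, -318.8429260253906), (127.5891342163086, 20.585485458374023), 6.590300559997559)
side hingetop 72 [ 0.5719 -0.481   0.1889] [ 0.5604 -0.4913  0.1839] [ 0.5832 -0.4657  0.1949] ((572.0332641601562, -478.1283874511719), (24.921710968017578, 22.106842041015625), 81.03351593017578)
((575.113525390625, -400.5935974121094), 89.08000946044922)
knobtop 40 [ 0.4934 -0.3887  0.2135] [ 0.5133 -0.3716  0.2211]
ball 76 [ 0.46   -0.2341  0.0616] 0.0021741101982598533
knob all 94 [ 0.493  -0.4141  0.1912] [ 0.5304 -0.3716  0.2178]
```

Call:
play_rows(plan=[-36.5,-43.1,-2.9,0,0,0,-36.5,-43.1,-2.9,0,0,0,-36.5,-43.1,-2.9,0,0,0,-36.5,-43.1,-2.9,0,0,0,-36.5,-43.1,-2.9,0,0,0,-36.5,-43.1,-2.9,0,0,0,-36.5,-43.1,-2.9,0,0,0,-36.5,-43.1,-2.9,0,0,0,-36.5,-43.1,-2.9,0,0,0,-36.5,-43.1,-2.9,0,0,0,-36.5,-43.1,-2.9,0,0,0,-36.5,-43.1,-2.9,0,0,0,-36.5,-43.1,-2.9,0,0,0,-36.5,-43.1,-2.9,0,0,0,-36.5,-43.1,-2.9,0,0,0,-36.5,-43.1,-2.9,0,0,0,0,0,0,0,0,0], hand=20)

```text
clock: 3.48
eef_pos: [0.4611, -0.4091, 0.2567]
tool_rot: [0.204, 0.979, 0.0, -0.001]
ft_force: [-0.7, 0.6, -0.4]
grip_width: 0.0172
```

Call:
play_rows(plan=[0,0,0,0,0,-0.17,0,0,0,0,0,-0.17,0,0,0,0,0,-0.17,0,0,0,0,0,-0.17,0,0,0,0,0,-0.17,0,0,0,0,0,-0.164,0,0,0,0,0,0])

```text
clock: 4.35
eef_pos: [0.4608, -0.4048, 0.2603]
tool_rot: [-0.298, 0.955, 0.0, 0.0]
ft_force: [0.3, 0.6, 1.2]
grip_width: 0.0169
```

```bash
cat >> h.py <<'E'
from scipy.spatial.transform import Rotation as Ro
O=np.array([.5777,-.3954,0]);A=-0.0997
Rp=Ro.from_euler('z',A).as_matrix()
def pw(x,y,z): return O+Rp@np.array([x,y,z])/1000
def show():
    o=bot.get_obs();R=Ro.from_quat(o['tool_rot']).as_matrix()
    print('t',o['clock'],'pos',o['eef_pos'],'press mm',Rp.T@(o['eef_pos']-O)*1000,'yaw_y',np.arctan2(R[1,1],R[0,1]),'z',R[:,2],'F',o['ft_force'],'g',o['grip_width'],'J',o['joint_pos'])
    return o,R
E
python3 - <<'E'
from h import *
np.set_printoptions(precision=4,suppress=True)
o,R=show()
for n in('scene','side'):
    c=cam(n,n+'2.png')
f=cv2.imread('pics/side2.png')[150:300,230:430];cv2.imwrite('pics/side2z.png',cv2.resize(f,None,fx=4,fy=4,interpolation=2))
E
```

```text
t 4.35 pos [ 0.4608 -0.4048  0.2603] press mm [-115.3779  -20.9549  260.273 ] yaw_y 2.175811593186699 z [ 0.0001  0.0001 -1.    ] F [0.2979 0.6029 1.2118] g 0.016931987697904768 J [-0.7208  0.4665  0.4503  1.5546  0.0001 -1.3258]
```

View pics/side2z.png

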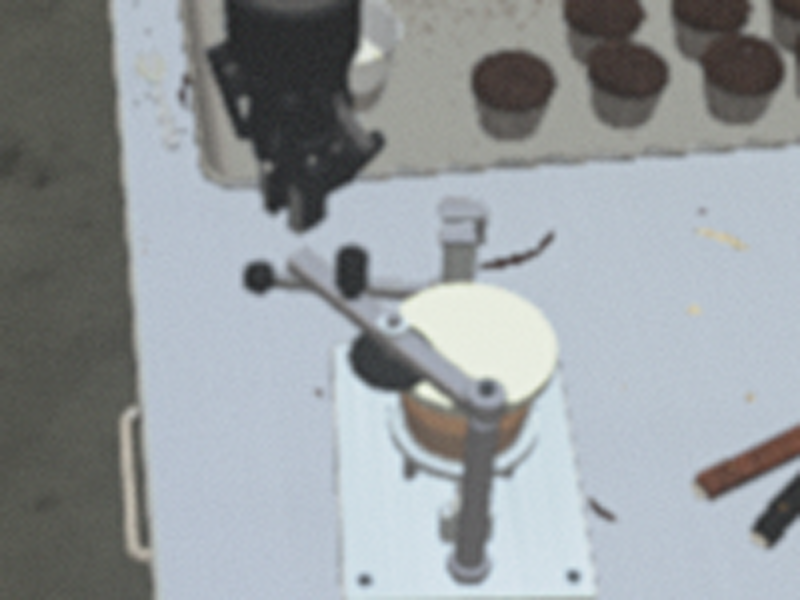

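Call:
play_rows(plan=[0,0,30,0,0,0,0,0,30,0,0,0,0,0,0,0,0,0,-10,0,0,0,0,0,-8,0,0,0,0,0,-5,0,0,0,0,0,-5,0,0,0,0,0,0,0,0,0,0,0])

```text
clock: 5.45
eef_pos: [0.4843, -0.3894, 0.2]
tool_rot: [-0.299, 0.954, -0.0, 0.0]
ft_force: [-0.5, -0.2, 0.3]
grip_width: 0.017
```

```bash
python3 - <<'E'
from h import *
np.set_printoptions(precision=4,suppress=True)
o,R=show()
c=cam('side','side3.png');s=cam('scene','scene3.png')
f=np.hstack([cv2.resize(x['frame'][a:a+100,b:b+100],(400,400),interpolation=2) for x,a,b in((c,180,270),(s,140,330))]);cv2.imwrite('pics/z3.png',f)
E
```

```text
t 5.45 pos [ 0.4843 -0.3894  0.2   ] press mm [-93.492   -3.3648 200.0324] yaw_y 2.1776285973639173 z [ 0.0002 -0.0001 -1.    ] F [-0.492  -0.2345  0.3206] g 0.016960695233287904 J [-0.6772  0.493   0.3379  1.4155 -0.     -1.284 ]
```

View pics/z3.png

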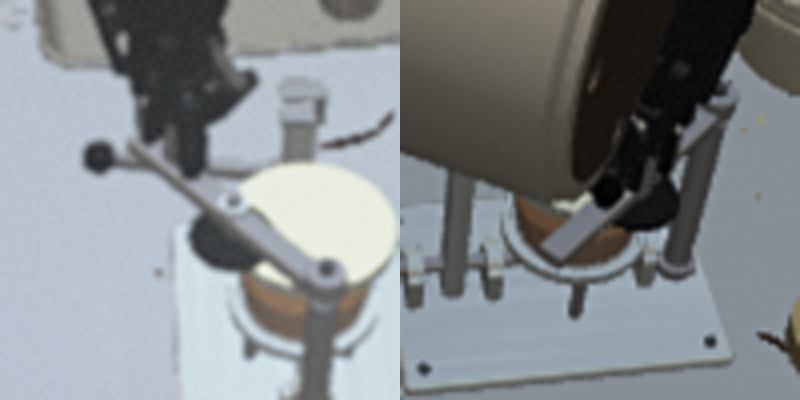

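The fingers stand over the bar right at the front of the knob, so I'll push along the arc.

Call:
play_rows(plan=[-12.2,1.2,0,0,0,0.1,-12.2,1.2,0,0,0,0.1,-12.2,1.2,0,0,0,0.1,-12.2,1.2,0,0,0,0.1,-12.2,1.2,0,0,0,0.1,0,0,0,0,0,0])

```text
clock: 6.3
eef_pos: [0.5374, -0.3602, 0.1996]
tool_rot: [-0.054, 0.999, 0.0, -0.0]
ft_force: [0.5, -0.1, 0.0]
grip_width: 0.017
```

```bash
python3 - <<'E'
from h import *
np.set_printoptions(precision=4,suppress=True)
o,R=show()
c=cam('side','side4.png');s=cam('scene','scene4.png')
f=np.hstack([cv2.resize(x['frame'][a:a+100,b:b+100],(400,400),interpolation=2) for x,a,b in((c,180,290),(s,140,310))]);cv2.imwrite('pics/z4.png',f)
E
```

```text
t 6.3 pos [ 0.5374 -0.3602  0.1996] press mm [-43.6386  30.9738 199.6119] yaw_y 1.6788160632409803 z [-0.0002  0.0001 -1.    ] F [ 0.471  -0.0573  0.0029] g 0.016995217457917305 J [-0.5905  0.5493  0.4287  1.4505 -0.     -0.6986]
```

View pics/z4.png

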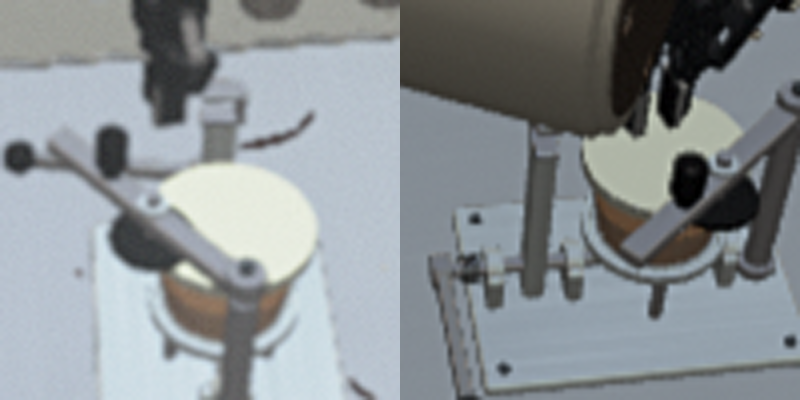

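The bar did not move, so the fingers went past the knob. I'll measure where the fingertips really are.

```bash
python3 - <<'E'
from h import *
np.set_printoptions(precision=4,suppress=True)
o,R=show()
print(bot.nose_length)
for n in('scene','side'):
    c=cam(n)
    P=maskpts(c,np.ones((400,640),bool))
    q=(P-O)@Rp*1000; e=Rp.T@(o['eef_pos']-O)*1000
    m=(np.abs(q[:,0]-e[0])<30)&(np.abs(q[:,1]-e[1])<60)&(q[:,2]>183)&(q[:,2]<300)
    d=q[m]
    for lo in range(180,260,10):
        s=d[(d[:,2]>=lo)&(d[:,2]<lo+10)]
        if len(s): print(n,lo,len(s),s.min(0)[:2],s.max(0)[:2],s.mean(0)[:2])
f=c['frame'][150:270,260:380];cv2.imwrite('pics/z5.png',cv2.resize(f,(600,600),interpolation=2))
for n in ['scene','side']:
    c=cam(n);P=maskpts(c,np.ones((400,640),bool));q=(P-O)@Rp*1000
    k=q[(q[:,2]>205)&(q[:,2]<222)&(np.abs(q[:,0]+77)<20)&(np.abs(q[:,1]-5)<25)];print('knob now',n,len(k),k.mean(0) if len(k) else '')
E
```

```text
t 6.4 pos [ 0.5366 -0.3606  0.1997] press mm [-44.3817  30.5796 199.7406] yaw_y 1.6782802967297266 z [-0.0006  0.     -1.    ] F [-0.2862 -0.7226 -0.2875] g 0.01714291611567059 J [-0.5915  0.5485  0.4277  1.4506 -0.0003 -0.699 ]
0.011
scene 180 33 [-63.3098 -27.0568] [-14.8723  89.5704] [-48.1523   3.6792]
scene 190 8 [-56.2909 -22.0594] [-48.7196 -15.2574] [-52.7289 -18.5501]
scene 210 14 [-73.7599   3.8908] [-37.966   44.2777] [-59.1273  19.225 ]
scene 220 36 [-60.6327   7.1275] [-33.6823  48.1641] [-50.9379  28.6045]
scene 230 43 [-61.1691   7.2415] [-34.9304  48.4031] [-51.4943  25.3883]
scene 240 38 [-59.827    7.6981] [-31.5505  44.9206] [-50.0576  24.2812]
scene 250 33 [-62.1754   9.6021] [-36.3709  43.1227] [-49.9677  23.0816]
side 180 29 [-72.4747 -27.3921] [-40.6952   7.0026] [-52.7993 -18.3424]
side 190 17 [-72.8982 -25.2366] [-45.6522   3.9729] [-57.0353 -12.2158]
side 200 15 [-73.109   -0.0192] [-65.032  10.356] [-68.707    3.9114]
side 210 22 [-73.3337  -0.4099] [-44.895   40.2464] [-67.2753  10.0043]
side 220 25 [-56.4838   8.4334] [-29.6047  42.0314] [-44.31   18.286]
side 230 31 [-54.533   7.089] [-30.161   38.5839] [-43.2658  16.6781]
side 240 28 [-54.8834   4.5846] [-31.2955  42.1756] [-44.6061  16.7842]
side 250 10 [-57.493    9.2885] [-42.1882  42.4194] [-51.6366  30.5725]
knob now scene 68 [-82.9997  12.8124 213.1975]
knob now side 61 [-75.6926   6.3882 214.1189]
```

View pics/z5.png

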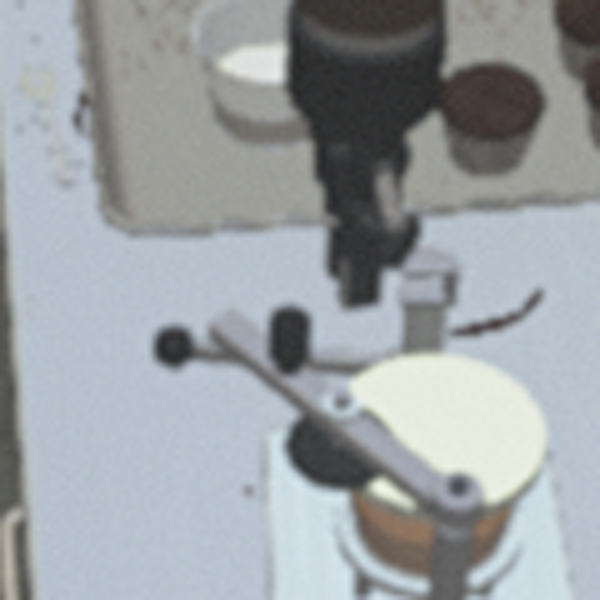

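```bash
python3 - <<'E'
from h import *
np.set_printoptions(precision=1,suppress=True)
o,R=show(); e=Rp.T@(o['eef_pos']-O)*1000
for n in('scene','side'):
    c=cam(n); P=maskpts(c,np.ones((400,640),bool)); q=(P-O)@Rp*1000
    d=q[(np.abs(q[:,0]-e[0])<25)&(np.abs(q[:,1]-e[1])<40)&(q[:,2]>150)&(q[:,2]<245)&(q[:,0]>-62)&(q[:,1]>6)]
    d=d[np.argsort(d[:,2])];print(n,len(d));print(d[:25])
    r=c['range_z']
c=cam('wrist','w5.png')
E
```

```text
t 6.6 pos [ 0.5 -0.4  0.2] press mm [-44.4  30.4 200. ] yaw_y 1.676895236026333 z [-0. -0. -1.] F [-0.3  0.2 -0.8] g 0.016913158277602945 J [-0.6  0.5  0.4  1.5 -0.  -0.7]
scene 99
[[-47.   20.4 218. ]
 [-51.8  43.8 218.5]
 [-37.   23.3 218.7]
 [-44.6  22.5 219.2]
 [-56.7  37.5 219.3]
 [-52.4  19.3 219.7]
 [-39.1  21.4 220.5]
 [-53.7  14.8 220.5]
 [-42.5  22.2 220.6]
 [-35.6  23.2 220.8]
 [-55.4  42.5 221.9]
 [-47.7  21.1 222.1]
 [-58.9  43.2 222.1]
 [-33.8  23.  222.4]
 [-45.4  20.7 223.2]
 [-60.4  41.3 223.4]
 [-56.4  18.3 223.6]
 [-57.5  38.2 223.6]
 [-47.6   8.9 224. ]
 [-36.6  21.4 224.9]
 [-55.1  42.8 225. ]
 [-58.   48.3 225.1]
 [-51.   19.7 225.2]
 [-58.9  41.1 225.3]
 [-47.9  19.1 225.5]]
side 71
[[-61.7   9.5 177.1]
 [-42.3  15.6 217.2]
 [-44.9  14.6 218.2]
 [-51.3  36.7 218.6]
 [-47.6  13.2 219.5]
 [-50.   15.2 221.2]
 [-29.6  17.7 222. ]
 [-51.4  36.7 222.1]
 [-32.5  13.3 222.7]
 [-51.3  39.6 222.9]
 [-47.7  13.3 222.9]
 [-35.1  12.4 223.6]
 [-54.2  34.3 224.4]
 [-50.2  15.4 224.5]
 [-40.3  11.2 224.8]
 [-54.1  36.7 225.6]
 [-45.6   9.  226.9]
 [-30.   15.8 227.2]
 [-43.1   8.6 227.3]
 [-38.1   8.3 227.5]
 [-48.   11.6 228. ]
 [-32.9  10.7 228.6]
 [-37.7  14.4 228.6]
 [-54.2  36.9 228.9]
 [-51.7  36.6 229.1]]
```

View pics/w5.png

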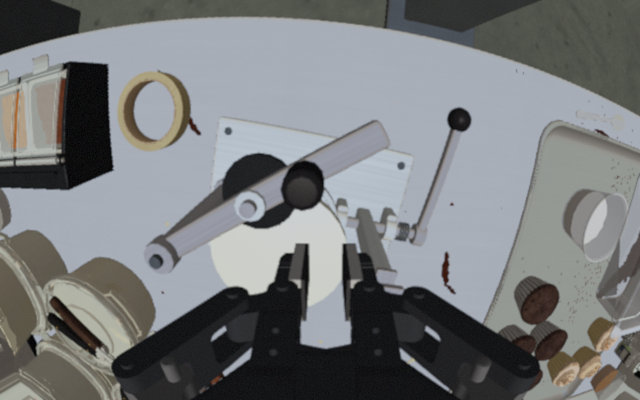

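Both cameras put the fingertips at z≈217 mm while the reported TCP is at 200 mm. The real tips are therefore about 17 mm above the TCP, not 11 mm below it, and they passed just over the knob. I'll use this measured offset, back off and come in 28 mm lower.

Call:
play_rows(plan=[0,0,-20,0,0,0,26,-11.5,0,0,0,0,26,-11.5,0,0,0,0,26,-11.5,0,0,0,0,0,0,0,0,0,-0.17,0,0,0,0,0,-0.17,0,0,0,0,0,-0.16,0,0,24,0,0,0,0,0,24,0,0,0,0,0,0,0,0,0,0,0,0,0,0,0])

```text
clock: 8.12
eef_pos: [0.4635, -0.4033, 0.1729]
tool_rot: [-0.298, 0.954, -0.001, 0.0]
ft_force: [0.7, -0.6, -0.6]
grip_width: 0.0167
```

```bash
python3 - <<'E'
from h import *
np.set_printoptions(precision=4,suppress=True)
o,R=show()
t=-R[:,0];k=np.array([.5005,-.3775,0])-o['eef_pos'];print('along',k@t,'perp y',k@R[:,1])
w=cam('wrist','w6.png')
c=cam('side','side6.png');s=cam('scene','scene6.png')
f=np.hstack([cv2.resize(x['frame'][a:a+100,b:b+100],(400,400),interpolation=2) for x,a,b in((c,180,270),(w,100,250))]);cv2.imwrite('pics/z6.png',f)
P=maskpts(c,np.ones((400,640),bool)); d=P[(np.abs(P-o['eef_pos'])[:,:2].max(1)<.03)&(P[:,2]>.15)&(P[:,2]<.22)];print(np.sort(d[:,2])[:12])
E
```

```text
t 8.125 pos [ 0.4635 -0.4033  0.1729] press mm [-112.8925  -19.2328  172.881 ] yaw_y 2.177009366556429 z [ 0.0009 -0.0008 -1.    ] F [ 0.7088 -0.6227 -0.5648] g 0.016743336804198098 J [-0.7161  0.487   0.258   1.3406 -0.     -1.3223]
along 0.04509474752681257 perp y 0.00029658440457994205
[0.1741 0.1919 0.1922 0.1924 0.1925 0.1932 0.1936 0.1939 0.1953 0.1955
 0.1958 0.1962]
```

View pics/z6.png

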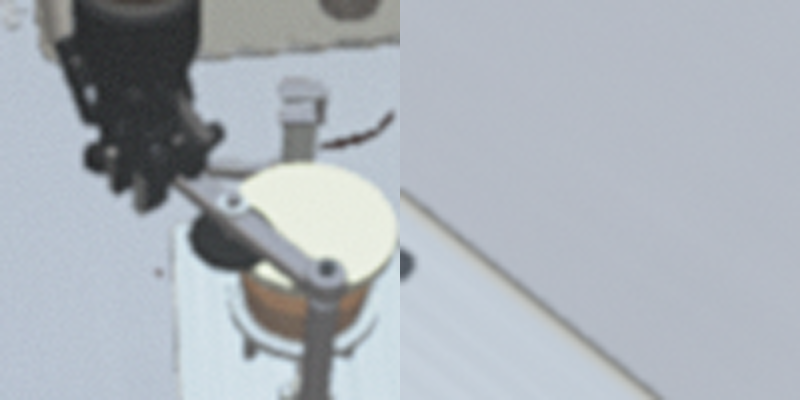

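View pics/w6.png

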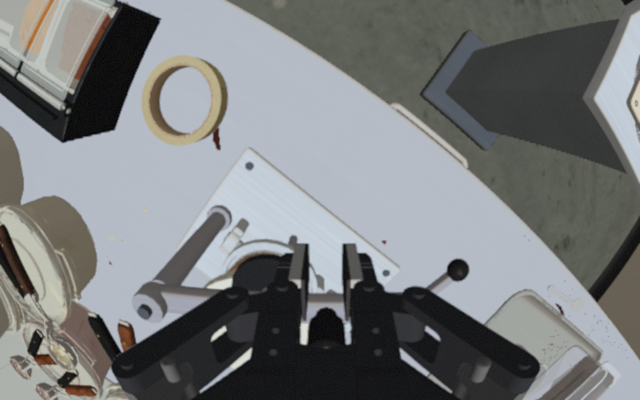

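The knob (wrist 327,325) is centred between the fingers and the tips are at about 191 mm. I'll advance and push.

Call:
play_rows(plan=[-10,0,0,0,0,0,-9,0,1,0,0,0,-5,0,0,0,0,0,-12.2,1.2,0,0,0,0.1,-12.2,1.2,0,0,0,0.1,-12.2,1.2,0,0,0,0.1,0,0,0,0,0,0])

```text
clock: 9.15
eef_pos: [0.5138, -0.3678, 0.1707]
tool_rot: [-0.154, 0.988, 0.0, -0.0]
ft_force: [-1.5, -0.0, 0.8]
grip_width: 0.0173
```

```bash
cat >> h.py <<'E'
def bar(n):
    c=cam(n);P=maskpts(c,np.ones((400,640),bool)); q=(P-O)@Rp*1000
    b=q[(q[:,2]>172)&(q[:,2]<184)&(np.hypot(q[:,0],q[:,1]+82)<185)&(q[:,0]>-160)&(q[:,0]<25)&(q[:,1]>-70)&(q[:,1]<70)]
    return np.median(np.arctan2(-b[:,0],b[:,1]+82)),len(b)
E
python3 - <<'E'
from h import *
np.set_printoptions(precision=4,suppress=True)
o,R=show()
print(bar('side'),bar('scene'))
w=cam('wrist','w7.png');c=cam('side')
f=np.hstack([cv2.resize(x['frame'][a:a+h,b:b+h],(400,400),interpolation=2) for x,a,b,h in((c,180,280,100),(w,0,120,400))]);cv2.imwrite('pics/z7.png',f)
E
```

```text
t 9.15 pos [ 0.5138 -0.3678  0.1707] press mm [-66.3269  21.1525 170.6665] yaw_y 1.879840932260157 z [-0.0002  0.     -1.    ] F [-1.519  -0.0482  0.7949] g 0.017325100627024703 J [-0.6212  0.5256  0.3148  1.3602 -0.0001 -0.9302]
(np.float64(0.42496168052368377), 203) (np.float64(0.46015469255304187), 226)
```

View pics/z7.png

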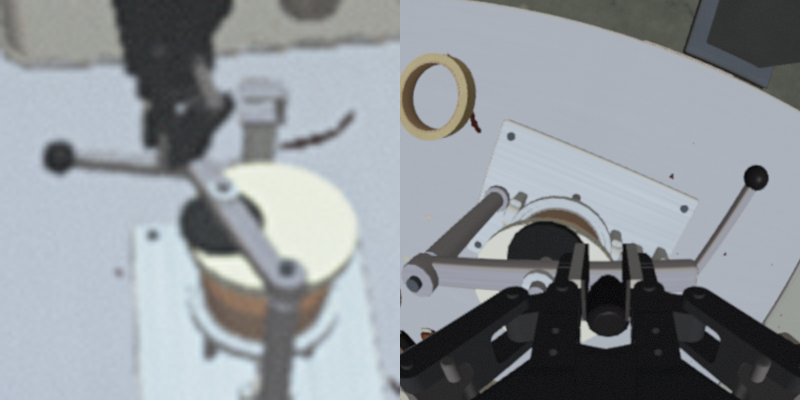

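The bar now follows and stands at about 0.43 rad. I'll continue.

Call:
play_rows(plan=[-12.2,1.2,0,0,0,0.1,-12.2,1.2,0,0,0,0.1,-12.2,1.2,0,0,0,0.1,-9,0.8,0,0,0,0.08,0,0,0,0,0,0,0,0,0,0,0,0])

```text
clock: 10.1
eef_pos: [0.5565, -0.357, 0.1709]
tool_rot: [0.037, 0.999, -0.0, -0.0]
ft_force: [0.2, -0.5, -0.2]
grip_width: 0.0171
```

```bash
python3 - <<'E'
from h import *
np.set_printoptions(precision=4,suppress=True)
o,R=show()
print(bar('side'),bar('scene'))
w=cam('wrist');c=cam('side')
f=np.hstack([cv2.resize(x['frame'][a:a+h,b:b+h],(400,400),interpolation=2) for x,a,b,h in((c,180,280,100),(w,0,120,400))]);cv2.imwrite('pics/z8.png',f)
E
```

```text
t 10.1 pos [ 0.5565 -0.357   0.1709] press mm [-24.9306  36.0575 170.8894] yaw_y 1.4977763370633466 z [-0.0003 -0.0002 -1.    ] F [ 0.2301 -0.517  -0.2372] g 0.017127525431291295 J [-0.5703  0.5888  0.4214  1.4035 -0.0003 -0.4973]
(np.float64(0.005288903526490418), 181) (np.float64(0.0935233666836554), 232)
```

View pics/z8.png

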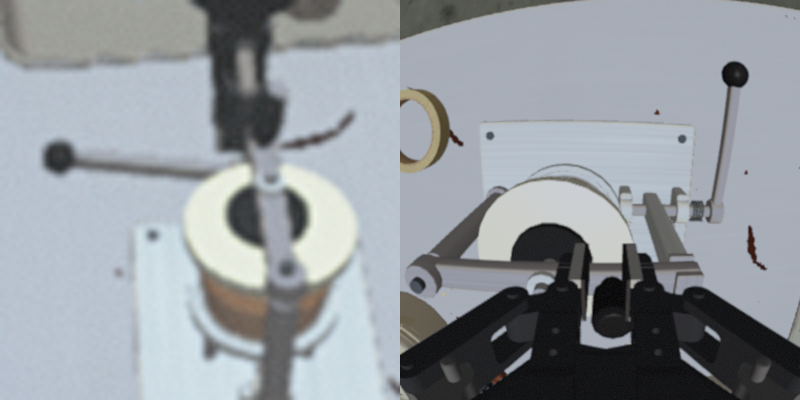

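Call:
play_rows(plan=[-2,0,0,0,0,0.01,-2,0,0,0,0,0.01,0,0,0,0,0,0])

```text
clock: 10.68
eef_pos: [0.5612, -0.3569, 0.1709]
tool_rot: [0.047, 0.999, -0.0, 0.0]
ft_force: [0.4, 0.3, 0.2]
grip_width: 0.0171
```

Call:
play_rows(plan=[-2,0,0,0,0,0,-1,0,0,0,0,0,0,0,0,0,0,0])

```text
clock: 11.05
eef_pos: [0.5624, -0.357, 0.1708]
tool_rot: [0.047, 0.999, 0.0, -0.002]
ft_force: [-5.1, 0.8, 2.0]
grip_width: 0.0173
```

Call:
play_rows(plan=[-2,0,0,0,0,0,0,0,0,0,0,0])

```text
clock: 11.3
eef_pos: [0.5626, -0.3569, 0.1707]
tool_rot: [0.047, 0.999, 0.001, -0.003]
ft_force: [-9.6, 2.0, 3.4]
grip_width: 0.0173
```

```bash
python3 - <<'E'
from h import *
np.set_printoptions(precision=4,suppress=True)
o,R=show()
c=cam('side');w=cam('wrist')
f=np.hstack([cv2.resize(x['frame'][a:a+h,b:b+h],(400,400),interpolation=2) for x,a,b,h in((c,180,280,100),(w,0,120,400))]);cv2.imwrite('pics/z9.png',f)
E
```

```text
t 11.3 pos [ 0.5626 -0.3569  0.1707] press mm [-18.8752  36.8235 170.6674] yaw_y 1.4763226206476152 z [-0.0068  0.0016 -1.    ] F [-9.6106  1.9622  3.446 ] g 0.017299093630441038 J [-0.5642  0.6063  0.4508  1.4218 -0.0023 -0.4697]
```

View pics/z9.png

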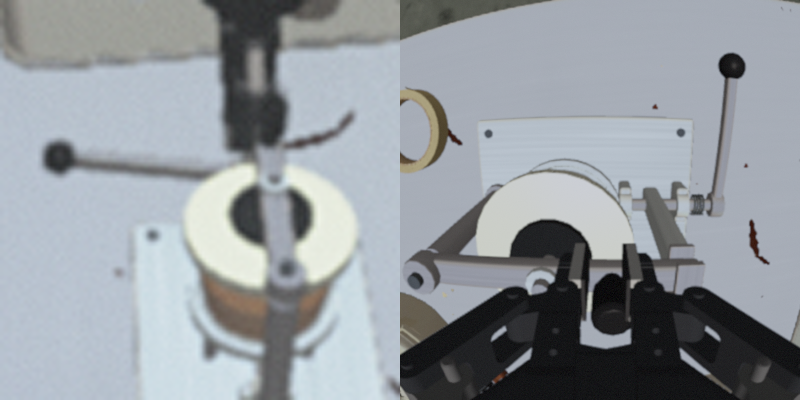

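Call:
play_rows(plan=[15,0,0,0,0,0,20,0,0,0,0,0,0,0,-35,0,0,0,0,0,-35,0,0,0,0,0,0,0,0,0], hand=20)

```text
clock: 12.02
eef_pos: [0.5332, -0.3553, 0.245]
tool_rot: [0.047, 0.999, -0.002, 0.004]
ft_force: [-0.3, -0.3, 0.9]
grip_width: 0.017
```

```bash
python3 - <<'E'
from h import *
np.set_printoptions(precision=4,suppress=True)
o,R=show()
print(bar('side'),bar('scene'))
c=cam('side','side10.png');s=cam('scene','scene10.png')
from scipy.optimize import least_squares
for n,c0 in(('side',c),('scene',s)):
    P=maskpts(c0,np.ones((400,640),bool));bl=P[(P[:,2]>.035)&(P[:,2]<.08)&(P[:,0]<.48)&(P[:,0]>.42)&(P[:,1]>-.26)&(P[:,1]<-.2)]
    if len(bl)>10:
        z=least_squares(lambda x:np.linalg.norm(bl-x,axis=1)-.013,[.455,-.235,.061],loss='soft_l1',f_scale=.002);print('ball',n,len(bl),z.x,Rp.T@(z.x-O)*1000)
    q=(P-O)@Rp*1000;k=q[(q[:,2]>206)&(q[:,2]<222)&(np.abs(q[:,0])<25)&(np.abs(q[:,1]-40)<25)];print('knob',n,len(k),k.mean(0) if len(k) else '')
f=np.hstack([cv2.resize(x['frame'][a:a+h,b:b+h],(400,400),interpolation=2) for x,a,b,h in((c,180,280,100),(s,130,310,110))]);cv2.imwrite('pics/z10.png',f)
E
```

```text
t 12.025 pos [ 0.5332 -0.3553  0.245 ] press mm [-48.3041  35.4598 244.9723] yaw_y 1.4769916110180907 z [ 0.0072 -0.0044 -1.    ] F [-0.328  -0.2502  0.878 ] g 0.016954871301719368 J [-0.588   0.5213  0.4987  1.5398  0.0003 -0.4942]
(np.float64(-0.01828867916218306), 187) (np.float64(0.08021936073262767), 240)
ball side 76 [ 0.4604 -0.234   0.0616] [-132.8007  148.8787   61.6315]
knob side 57 [  2.5164  35.4456 214.0229]
ball scene 97 [ 0.456  -0.2325  0.0598] [-137.2852  149.9876   59.7821]
knob scene 0
```

View pics/z10.png

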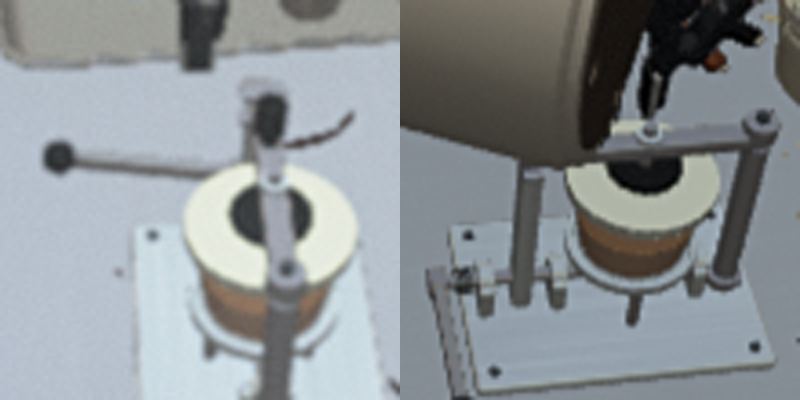

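The bar lies closed along the catch, the push stopped hard at press x = -19 mm with about 10 N, and the lever is still down. Next I'll go above the ball.

Call:
play_rows(plan=[22,28.6,0,0,0,0,22,28.6,0,0,0,0,22,28.6,0,0,0,0,22,28.6,0,0,0,0,0,0,45,0,0,0,0,0,45,0,0,0,0,0,45,0,0,0,0,0,0,0,0,0,0,0,0,0,0,0], hand=60)

```text
clock: 13.35
eef_pos: [0.4548, -0.2323, 0.1068]
tool_rot: [0.047, 0.999, -0.0, 0.0]
ft_force: [0.2, -0.2, 0.2]
grip_width: 0.0512
```

```bash
python3 - <<'E'
from h import *
np.set_printoptions(precision=4,suppress=True)
o,R=show();e=Rp.T@(o['eef_pos']-O)*1000
w=cam('wrist','w11.png');c=cam('side','side11.png');s=cam('scene','scene11.png')
for n,c0 in(('side',c),('scene',s)):
    P=maskpts(c0,np.ones((400,640),bool)); q=(P-O)@Rp*1000
    d=q[(np.abs(q[:,0]-e[0])<30)&(np.abs(q[:,1]-e[1])<50)&(q[:,2]>90)&(q[:,2]<170)]
    d=d[np.argsort(d[:,2])];print(n,len(d),d[:8],d.min(0),d.max(0))
    k=q[(q[:,2]>206)&(q[:,2]<222)&(np.abs(q[:,0])<25)&(np.abs(q[:,1]-40)<25)];print('knob',n,len(k),k.mean(0) if len(k) else '')
print(bar('side'),bar('scene'))
f=np.hstack([cv2.resize(x['frame'][a:a+h,b:b+h],(400,400),interpolation=2) for x,a,b,h in((c,160,260,120),(s,130,290,130))]);cv2.imwrite('pics/z11.png',f)
E
```

```text
t 13.35 pos [ 0.4548 -0.2323  0.1068] press mm [-138.5628  150.0796  106.7697] yaw_y 1.4769981870072484 z [ 0.0006 -0.0003 -1.    ] F [ 0.1593 -0.2058  0.2206] g 0.051201481678389754 J [-0.4722  0.3333 -0.1575  1.0794  0.     -0.3784]
side 56 [[-134.1939  120.0436  127.7524]
 [-142.6368  119.1761  128.7   ]
 [-136.9936  118.1897  129.5343]
 [-128.5448  116.2431  131.2237]
 [-125.7018  120.2281  131.3076]
 [-131.3499  115.2732  132.1773]
 [-139.7598  114.7351  132.8157]
 [-128.5139  117.8646  133.5573]] [-145.3629  106.2866  127.7524] [-125.5586  176.1363  162.5385]
knob side 56 [  2.6816  35.4703 214.2245]
scene 125 [[-143.8892  181.3048  128.6217]
 [-149.1193  174.6952  130.5493]
 [-148.9134  177.0884  130.6566]
 [-134.2253  123.7255  130.9727]
 [-147.865   118.6177  132.0207]
 [-148.183   123.6212  133.2315]
 [-151.4318  179.8373  134.488 ]
 [-144.9643  186.2851  134.869 ]] [-153.4038  106.0521  128.6217] [-128.7235  188.8121  169.8805]
knob scene 58 [ -4.1663  41.3722 213.3779]
(np.float64(-0.01629067079496503), 189) (np.float64(0.06304080215305882), 318)
```

View pics/z11.png

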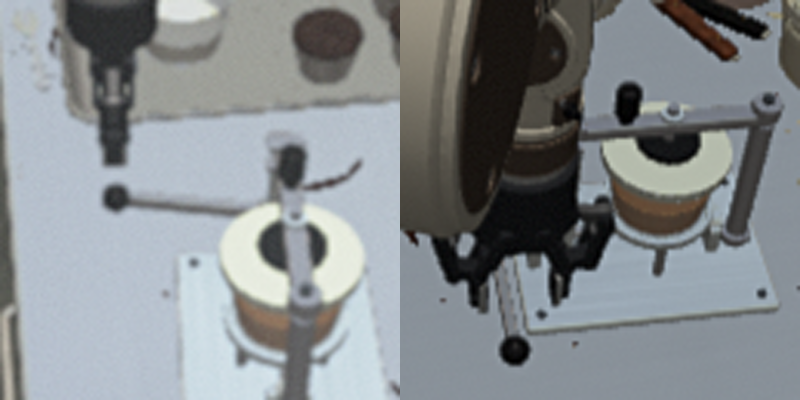

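View pics/w11.png

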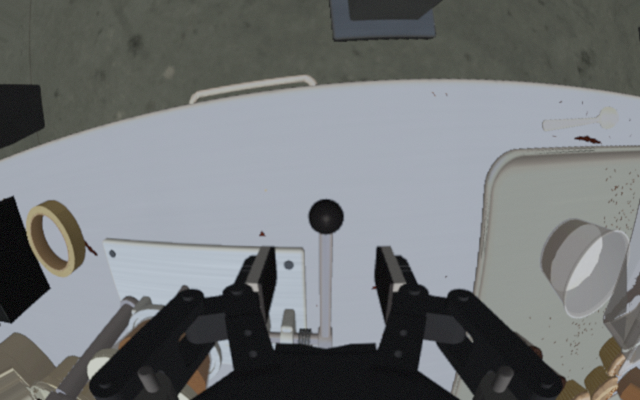

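Bar and knob measure closed (two-camera mean x ≈ -1, y ≈ 38 mm), and the ball (wrist 326,217) is centred between the fingers. Using the measured tip offset, I'll descend 80 mm and close.

Call:
play_rows(plan=[0,0,30,0,0,0,0,0,30,0,0,0,0,0,20,0,0,0,0,0,0,0,0,0])

```text
clock: 14.1
eef_pos: [0.4533, -0.2315, 0.0252]
tool_rot: [0.047, 0.999, 0.001, -0.001]
ft_force: [-0.4, -0.6, 0.5]
grip_width: 0.0512
```

Call:
play_rows(plan=[0,0,0,0,0,0,0,0,0,0,0,0,0,0,0,0,0,0,0,0,0,0,0,0,0,0,0,0,0,0], hand=0)

```text
clock: 14.72
eef_pos: [0.4552, -0.2321, 0.0265]
tool_rot: [0.047, 0.999, -0.0, 0.001]
ft_force: [2.1, 3.0, 2.2]
grip_width: 0.023
```

```bash
python3 - <<'E'
from h import *
np.set_printoptions(precision=4,suppress=True)
o,R=show()
w=cam('wrist','w12.png');c=cam('side','side12.png');s=cam('scene','scene12.png')
f=np.hstack([cv2.resize(x['frame'][a:a+h,b:b+h],(400,400),interpolation=2) for x,a,b,h in((c,170,260,100),(w,0,120,400))]);cv2.imwrite('pics/z12.png',f)
E
```

```text
t 14.725 pos [ 0.4552 -0.2321  0.0265] press mm [-138.1126  150.3061   26.5276] yaw_y 1.4773274530799076 z [ 0.0021 -0.0003 -1.    ] F [2.1492 2.972  2.2437] g 0.02298501429963283 J [-0.4719  0.422  -0.2633  0.8836  0.0007 -0.3784]
```

View pics/z12.png

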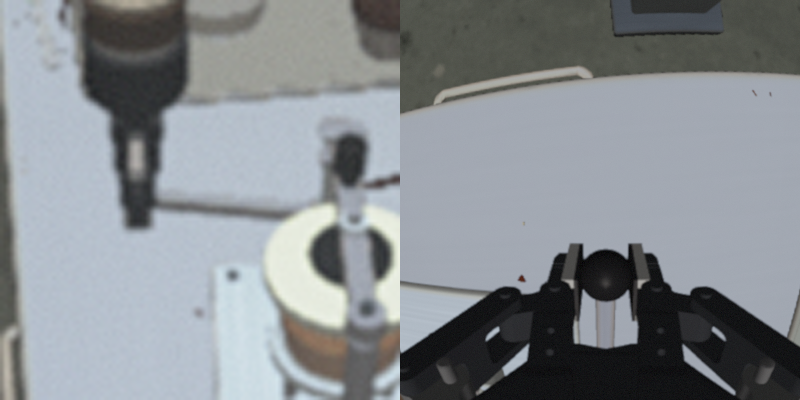

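The grip stopped at 23 mm on a 26 mm ball, which hints at contact near a pad edge. I have time to spare, so I'll reopen, centre 3 mm in x, go 8 mm deeper and regrip.

Call:
play_rows(plan=[0,0,0,0,0,0,0,0,0,0,0,0,-3,0,8,0,0,0,0,0,0,0,0,0], hand=50)

```text
clock: 15.38
eef_pos: [0.4564, -0.232, 0.0168]
tool_rot: [0.047, 0.999, 0.0, -0.001]
ft_force: [-0.7, 0.6, 0.5]
grip_width: 0.0426
```

Call:
play_rows(plan=[0,0,0,0,0,0,0,0,0,0,0,0,0,0,0,0,0,0,0,0,0,0,0,0,0,0,0,0,0,0], hand=0)

```text
clock: 16.0
eef_pos: [0.4569, -0.2322, 0.0179]
tool_rot: [0.047, 0.999, 0.0, -0.0]
ft_force: [-0.5, 1.2, 1.0]
grip_width: 0.023
```

```bash
python3 - <<'E'
from h import *
np.set_printoptions(precision=4,suppress=True)
o,R=show()
w=cam('wrist','w13.png');cv2.imwrite('pics/w13z.png',cv2.resize(w['frame'][200:360,220:430],None,fx=3,fy=3,interpolation=2))
E
```

```text
t 16.0 pos [ 0.4569 -0.2322  0.0179] press mm [-136.4046  150.3795   17.8726] yaw_y 1.476911587116769 z [-0.0005  0.0001 -1.    ] F [-0.4919  1.1592  1.0379] g 0.023010603901372068 J [-0.4701  0.4375 -0.2656  0.8682 -0.0001 -0.3762]
```

View pics/w13z.png

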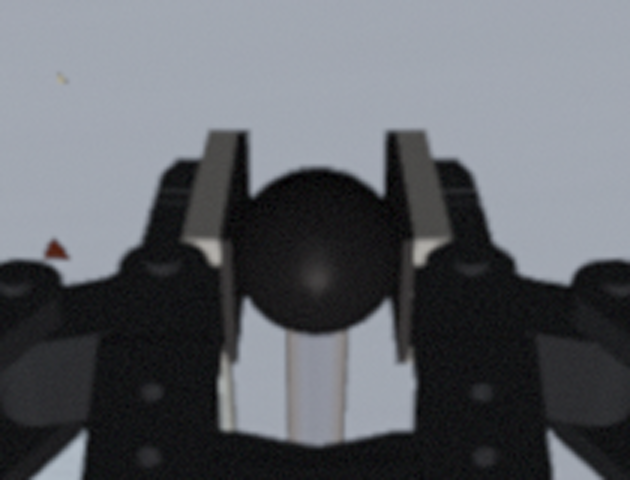

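The reading is 23 mm again with the ball well inside the pads, so it is just pad compliance. Next I'll work out the arc rows.

```bash
python3 - <<'E'
import numpy as np
p=.15+np.linspace(0,1.42,19)
print([(round(-140*(np.cos(a)-np.cos(b)),1),0,round(-140*(np.sin(b)-np.sin(a)),1)) for a,b in zip(p[:-1],p[1:])])
E
```

```text
[(np.float64(-2.1), 0, np.float64(-10.8)), (np.float64(-2.9), 0, np.float64(-10.6)), (np.float64(-3.8), 0, np.float64(-10.4)), (np.float64(-4.6), 0, np.float64(-10.1)), (np.float64(-5.3), 0, np.float64(-9.7)), (np.float64(-6.1), 0, np.float64(-9.2)), (np.float64(-6.8), 0, np.float64(-8.7)), (np.float64(-7.5), 0, np.float64(-8.1)), (np.float64(-8.1), 0, np.float64(-7.5)), (np.float64(-8.6), 0, np.float64(-6.9)), (np.float64(-9.2), 0, np.float64(-6.2)), (np.float64(-9.6), 0, np.float64(-5.4)), (np.float64(-10.0), 0, np.float64(-4.6)), (np.float64(-10.4), 0, np.float64(-3.8)), (np.float64(-10.6), 0, np.float64(-3.0)), (np.float64(-10.8), 0, np.float64(-2.2)), (np.float64(-11.0), 0, np.float64(-1.3)), (np.float64(-11.0), 0, np.float64(-0.4))]
```

Call:
play_rows(plan=[-2.1,0,-10.8,0,0,0,-2.9,0,-10.6,0,0,0,-3.8,0,-10.4,0,0,0,-4.6,0,-10.1,0,0,0,-5.3,0,-9.7,0,0,0,-6.1,0,-9.2,0,0,0,0,0,0,0,0,0])

```text
clock: 16.92
eef_pos: [0.4824, -0.2347, 0.0796]
tool_rot: [0.047, 0.999, -0.0, 0.0]
ft_force: [-3.1, -0.4, -0.9]
grip_width: 0.0234
```

```bash
python3 - <<'E'
from h import *
np.set_printoptions(precision=4,suppress=True)
o,R=show()
w=cam('wrist','w14.png');c=cam('side','side14.png')
f=np.hstack([cv2.resize(x['frame'][a:a+h,b:b+h],(400,400),interpolation=2) for x,a,b,h in((c,160,260,120),(w,0,120,400))]);cv2.imwrite('pics/z14.png',f)
E
```

```text
t 16.925 pos [ 0.4824 -0.2347  0.0796] press mm [-110.7838  150.4305   79.6179] yaw_y 1.4774024236878815 z [ 0.0007 -0.0005 -1.    ] F [-3.1241 -0.3977 -0.909 ] g 0.023433452996139505 J [-0.4527  0.4059 -0.126   1.0381 -0.0001 -0.3593]
```

View pics/z14.png

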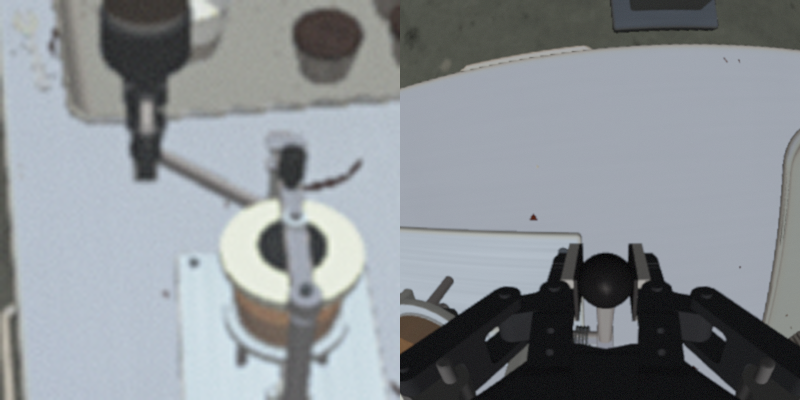

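The ball stays well in the pads and the lever follows. I'll continue to upright.

Call:
play_rows(plan=[-6.8,0,-8.7,0,0,0,-7.5,0,-8.1,0,0,0,-8.1,0,-7.5,0,0,0,-8.6,0,-6.9,0,0,0,-9.2,0,-6.2,0,0,0,-9.6,0,-5.4,0,0,0,-10,0,-4.6,0,0,0,-10.4,0,-3.8,0,0,0,0,0,0,0,0,0])

```text
clock: 18.15
eef_pos: [0.554, -0.2408, 0.1301]
tool_rot: [0.046, 0.999, 0.001, 0.001]
ft_force: [-0.7, -0.4, -0.8]
grip_width: 0.0073
```

Call:
play_rows(plan=[-10.6,0,-3,0,0,0,-10.8,0,-2.2,0,0,0,-11,0,-1.3,0,0,0,-11,0,-0.4,0,0,0,0,0,0,0,0,0,0,0,0,0,0,0])

```text
clock: 18.9
eef_pos: [0.5947, -0.2451, 0.1364]
tool_rot: [0.047, 0.999, 0.0, -0.0]
ft_force: [0.3, 0.4, 0.4]
grip_width: -0.0002
```

```bash
cat > chk.py <<'E'
from h import *
import sys
np.set_printoptions(precision=4,suppress=True)
k=sys.argv[1]
o,R=show()
w=cam('wrist','w%s.png'%k);c=cam('side','side%s.png'%k);s=cam('scene','scene%s.png'%k)
f=np.hstack([cv2.resize(x['frame'][a:a+h,b:b+h],(266*h//h,400),interpolation=2) if 0 else cv2.resize(x['frame'][a:a+h,b:b+h],(266,266),interpolation=2) for x,a,b,h in((c,160,270,110),(s,120,290,130),(w,0,120,400))]);cv2.imwrite('pics/z%s.png'%k,f)
for n,c0 in(('side',c),('scene',s)):
    P=maskpts(c0,np.ones((400,640),bool)); q=(P-O)@Rp*1000
    l=q[(q[:,2]>135)&(q[:,2]<163)&(np.hypot(q[:,0],q[:,1])<58)&(np.hypot(q[:,0],q[:,1])>33)]
    print(n,'lid z',len(l),np.median(l[:,2]),l[:,:2].mean(0))
    kk=q[(q[:,2]>206)&(q[:,2]<222)&(np.abs(q[:,0])<25)&(np.abs(q[:,1]-40)<25)];print('knob',n,len(kk),kk.mean(0) if len(kk) else '')
E
python3 chk.py 15
```

```text
t 18.9 pos [ 0.5947 -0.2451  0.1364] press mm [  1.9595 151.2428 136.4402] yaw_y 1.4770377595920692 z [-0.0009  0.0004 -1.    ] F [0.2918 0.4388 0.4279] g -0.000160970765286596 J [-0.3909  0.5662  0.293   1.2986 -0.     -0.2972]
side lid z 585 144.65739289542532 [ 0.3147 -5.6478]
knob side 55 [  2.4212  35.2694 214.2639]
scene lid z 534 143.27899794088017 [-22.7166   2.3486]
knob scene 59 [ -4.3229  41.1748 213.3319]
```

View pics/z15.png

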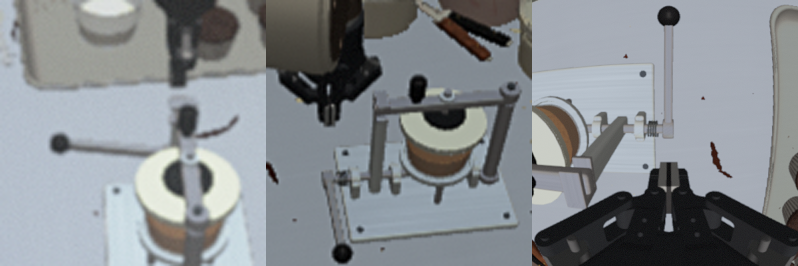

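The ball pivoted out of the pinch near the top and the lever sprang back to rest; bar and cup are unaffected. The ball has to turn 80° between the pads, and that pivoting defeats the friction. So I'll push instead, with two slightly open fingers cradling the ball from front and below. The tool starts tilted 45° and ends vertical, with nothing relying on friction.

First I'll retreat, tilt and check the tip geometry.

Call:
play_rows(plan=[0,0,-35,0,0,0,0,0,-35,0,0,0,50,0,0,0,0,0,50,0,0,0,0,0,50,0,0,0,0,0,50,0,0,0,0,0,0,0,0,0,-0.157,0,0,0,0,0,-0.157,0,0,0,0,0,-0.157,0,0,0,0,0,-0.157,0,0,0,0,0,-0.157,0,0,0,0,0,0,0,0,0,0,0,0,0], hand=20)

```text
clock: 20.68
eef_pos: [0.3969, -0.228, 0.2089]
tool_rot: [0.043, 0.923, -0.019, 0.382]
ft_force: [0.0, 0.3, 0.7]
grip_width: 0.0172
```

```bash
python3 - <<'E'
from h import *
np.set_printoptions(precision=3,suppress=True)
o,R=show()
e=o['eef_pos']
for n in('scene','side'):
    c=cam(n,n+'16.png'); P=maskpts(c,np.ones((400,640),bool))
    q=(P-e)@R*1000
    d=q[(np.abs(q[:,0])<40)&(np.abs(q[:,1])<50)&(q[:,2]>-60)&(q[:,2]<40)]
    d=d[np.argsort(-d[:,2])]; print(n,len(d)); print(d[:10])
    d=d[d[:,2]>-50]; print(d.min(0),d.max(0))
w=cam('wrist','w16.png')
f=np.hstack([cv2.resize(c['frame'][120:240,220:340],(400,400),interpolation=2),cv2.resize(w['frame'][:,120:520],(400,400))]);cv2.imwrite('pics/z16.png',f)
E
```

```text
t 20.675 pos [ 0.397 -0.228  0.209] press mm [-196.575  148.604  208.887] yaw_y 1.4765112970162844 z [ 0.704 -0.068 -0.707] F [0.005 0.273 0.721] g 0.01719513233435068 J [-0.879 -0.264 -0.816  0.402  0.522 -0.616]
scene 0
[]Traceback (most recent call last):
  File "<stdin>", line 10, in <module>
    return umr_minimum(a, axis, None, out, keepdims, initial, where)
ValueError: zero-size array to reduction operation minimum which has no identity
```

```bash
python3 - <<'E'
from h import *
np.set_printoptions(precision=1,suppress=True)
o=bot.get_obs();R=Ro.from_quat(o['tool_rot']).as_matrix()
e=o['eef_pos']
c=cam('side','side16.png'); P=maskpts(c,np.ones((400,640),bool))
q=(P-e)@R*1000
d=q[(np.abs(q[:,0])<40)&(np.abs(q[:,1])<50)&(q[:,2]>-80)&(q[:,2]<60)]
d=d[np.argsort(-d[:,2])]; print(len(d)); print(d[:14])
d=d[d[:,2]>-50]; print(d.min(0),d.max(0))
w=cam('wrist','w16.png')
f=np.hstack([cv2.resize(c['frame'][120:240,220:340],(400,400),interpolation=2),cv2.resize(w['frame'][:,120:520],(400,400))]);cv2.imwrite('pics/z16.png',f)
E
```

```text
316
[[ -3.3  12.1 -15.2]
 [ 10.1 -11.9 -16.7]
 [ -6.5 -13.9 -16.9]
 [ -2.7 -14.9 -17.1]
 [  1.  -16.1 -17.3]
 [-11.2   6.6 -18.4]
 [ -7.   10.2 -18.5]
 [ -3.    9.4 -18.5]
 [ -4.5 -13.7 -18.8]
 [-12.2  13.3 -19.6]
 [-12.5   8.5 -19.7]
 [  1.8 -17.8 -20.1]
 [-10.1 -15.6 -20.2]
 [-10.9 -12.7 -21. ]]
[-13.7 -28.1 -49.9] [ 10.1  20.9 -15.2]
```

View pics/z16.png

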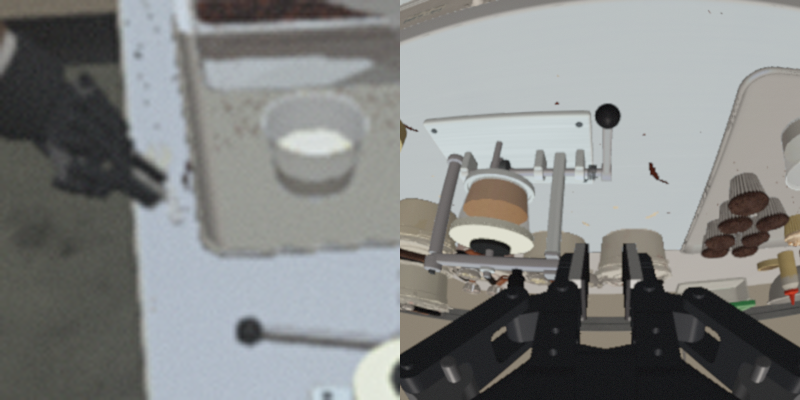

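The tip offset is fixed in the tool frame, with the tips at tool z ≈ -16 mm. I'll descend to 50 mm in front of the cradle position.

Call:
play_rows(plan=[29.9,0.4,35.2,0,0,0,29.9,0.4,35.2,0,0,0,29.9,0.4,35.2,0,0,0,29.9,0.4,35.2,0,0,0,0,0,0,0,0,0,0,0,0,0,0,0], hand=20)

```text
clock: 21.58
eef_pos: [0.4146, -0.2308, 0.0258]
tool_rot: [0.042, 0.924, -0.016, 0.381]
ft_force: [0.6, -0.1, 0.3]
grip_width: 0.017
```

```bash
cat >> h.py <<'E'
def rel(B=(-138,150,61)):
    o,R=show(); b=pw(*B); print('ball in tool',(b-o['eef_pos'])@R*1000)
E
python3 - <<'E'
from h import *
np.set_printoptions(precision=3,suppress=True)
rel()
w=cam('wrist','w17.png');c=cam('side','side17.png')
f=np.hstack([cv2.resize(c['frame'][160:280,240:360],(400,400),interpolation=2),cv2.resize(w['frame'][:,120:520],(400,400))]);cv2.imwrite('pics/z17.png',f)
E
```

```text
t 21.575 pos [ 0.415 -0.231  0.026] press mm [-178.651  147.506   25.766] yaw_y 1.480940805209941 z [ 0.702 -0.062 -0.709] F [ 0.58  -0.073  0.33 ] g 0.01696110829016839 J [-0.84   0.269 -1.084 -0.41   0.502 -0.583]
ball in tool [-53.685   2.16    3.672]
```

View pics/z17.png

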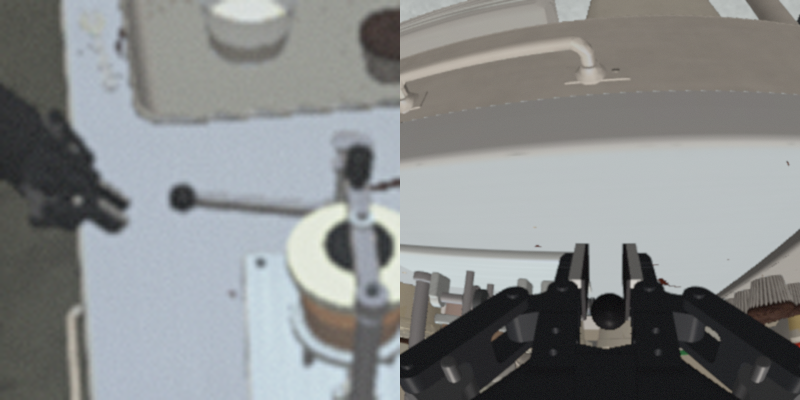

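Call:
play_rows(plan=[-10,0.8,11,0,0,0,-10,0.7,11,0,0,0,-9,0.7,10,0,0,0,0,0,0,0,0,0,0,0,0,0,0,0])

```text
clock: 22.3
eef_pos: [0.4562, -0.2314, 0.0218]
tool_rot: [0.043, 0.924, -0.016, 0.38]
ft_force: [-0.4, 0.4, 0.2]
grip_width: 0.017
```

```bash
python3 - <<'E'
from h import *
np.set_printoptions(precision=3,suppress=True)
rel()
w=cam('wrist','w18.png');c=cam('side','side18.png')
f=np.hstack([cv2.resize(c['frame'][160:280,240:360],(400,400),interpolation=2),cv2.resize(w['frame'][200:360,240:400],(400,400))]);cv2.imwrite('pics/z18.png',f)
E
```

```text
t 22.3 pos [ 0.456 -0.231  0.022] press mm [-137.213  151.131   21.81 ] yaw_y 1.4802632061436087 z [ 0.7   -0.061 -0.711] F [-0.411  0.406  0.217] g 0.016973110842480207 J [-0.742  0.317 -1.024 -0.436  0.442 -0.495]
ball in tool [-26.992  -0.987 -28.429]
```

View pics/z18.png

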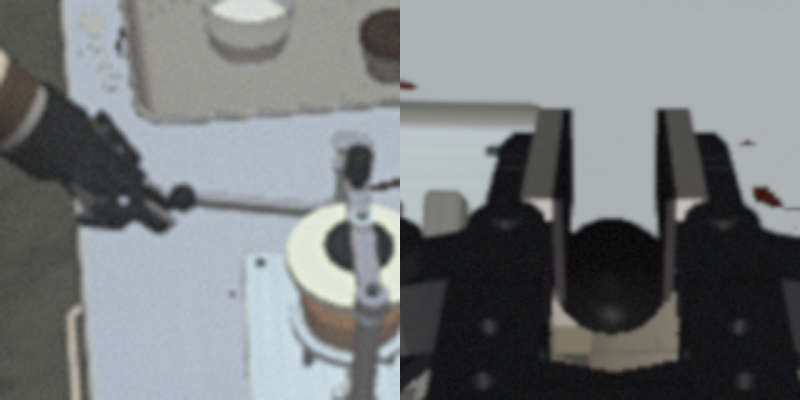

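The ball is centred between the fingers (crop column 615 against finger centre 616), about 6 mm above contact. I'll compute the cradle arc.

```bash
cat > arc.py <<'E'
import numpy as np
def rows(p0,t0,phis,tilts,off=(-21,-30)):
    # press x,z plane; tool x=(-cos t,-sin t), tool z=(sin t,-cos t)
    out=[];cur=np.array(p0,float);t=t0
    for ph,tn in zip(phis,tilts):
        B=np.array([-140*np.cos(ph),40+140*np.sin(ph)])
        tx=np.array([-np.cos(tn),-np.sin(tn)]);tz=np.array([np.sin(tn),-np.cos(tn)])
        tgt=B-off[0]*tx-off[1]*tz
        d=tgt-cur; X=np.array([-np.cos(t),-np.sin(t)]);Z=np.array([np.sin(t),-np.cos(t)])
        out.append((round(float(d@X),1),0,round(float(d@Z),1),0,round(float(-(tn-t)) ,4),0)); 
        out[-1]=out[-1][:4]+(round(float(t-tn),3),0)
        cur=tgt;t=tn
    return out
E
python3 - <<'E'
from arc import *
ph=np.concatenate([[.15],.15+np.linspace(0,1.42,19)[1:]])
ti=np.concatenate([[.777],np.linspace(.777,0,19)[1:]])
for r in rows((-137.2,21.8),.777,ph,ti): print(r)
E
```

```text
(-5.6, 0, 1.2, 0, 0.0, 0)
(-7.8, 0, -7.2, 0, 0.043, 0)
(-8.0, 0, -6.9, 0, 0.043, 0)
(-8.2, 0, -6.5, 0, 0.043, 0)
(-8.4, 0, -6.2, 0, 0.043, 0)
(-8.6, 0, -5.9, 0, 0.043, 0)
(-8.8, 0, -5.5, 0, 0.043, 0)
(-8.9, 0, -5.1, 0, 0.043, 0)
(-9.1, 0, -4.8, 0, 0.043, 0)
(-9.2, 0, -4.4, 0, 0.043, 0)
(-9.3, 0, -4.0, 0, 0.043, 0)
(-9.4, 0, -3.6, 0, 0.043, 0)
(-9.5, 0, -3.3, 0, 0.043, 0)
(-9.6, 0, -2.9, 0, 0.043, 0)
(-9.7, 0, -2.5, 0, 0.043, 0)
(-9.7, 0, -2.1, 0, 0.043, 0)
(-9.7, 0, -1.7, 0, 0.043, 0)
(-9.8, 0, -1.3, 0, 0.043, 0)
(-9.8, 0, -0.9, 0, 0.043, 0)
```

Call:
play_rows(plan=[-5.6,0,1.2,0,0,0,-7.8,0,-7.2,0,0.043,0,-8,0,-6.9,0,0.043,0,-8.2,0,-6.5,0,0.043,0,-8.4,0,-6.2,0,0.043,0,-8.6,0,-5.9,0,0.043,0,0,0,0,0,0,0])

```text
clock: 23.28
eef_pos: [0.4715, -0.2336, 0.077]
tool_rot: [0.044, 0.959, -0.012, 0.279]
ft_force: [-3.7, -0.8, -0.7]
grip_width: 0.0172
```

```bash
python3 - <<'E'
from h import *
np.set_printoptions(precision=3,suppress=True)
ph=.15+1.42*5/18
rel((-140*np.cos(ph),150,40+140*np.sin(ph)))
w=cam('wrist','w19.png');c=cam('side','side19.png')
f=np.hstack([cv2.resize(c['frame'][160:280,240:360],(400,400),interpolation=2),cv2.resize(w['frame'][200:360,240:400],(400,400))]);cv2.imwrite('pics/z19.png',f)
E
```

```text
t 23.275 pos [ 0.472 -0.234  0.077] press mm [-121.777  150.439   77.036] yaw_y 1.4793258369869968 z [ 0.533 -0.047 -0.845] F [-3.681 -0.781 -0.668] g 0.01718129000571485 J [-0.629  0.127 -0.737  0.209  0.28  -0.466]
ball in tool [-20.701  -0.374 -28.882]
```

View pics/z19.png

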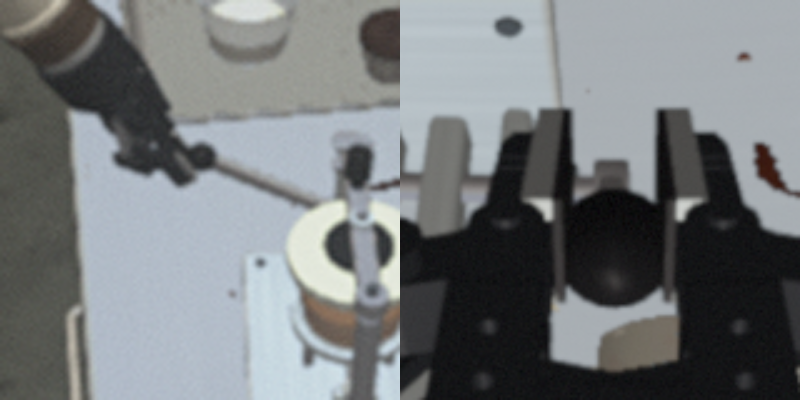

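The cradle works: the lever is lifted to about 0.4 rad with the ball centred. I'll continue, seating it slightly deeper.

Call:
play_rows(plan=[-8.8,0,-4.8,0,0.043,0,-8.9,0,-4.4,0,0.043,0,-9.1,0,-4.1,0,0.043,0,-9.2,0,-3.7,0,0.043,0,-9.3,0,-3.3,0,0.043,0,-9.4,0,-3,0,0.043,0,0,0,0,0,0,0])

```text
clock: 24.25
eef_pos: [0.5108, -0.2375, 0.1216]
tool_rot: [0.045, 0.987, -0.006, 0.154]
ft_force: [-4.6, -0.3, 2.2]
grip_width: 0.017
```

```bash
python3 - <<'E'
from h import *
np.set_printoptions(precision=3,suppress=True)
ph=.15+1.42*11/18
rel((-140*np.cos(ph),150,40+140*np.sin(ph)))
w=cam('wrist','w20.png');c=cam('side','side20.png')
f=np.hstack([cv2.resize(c['frame'][150:270,260:380],(400,400),interpolation=2),cv2.resize(w['frame'][200:360,240:400],(400,400))]);cv2.imwrite('pics/z20.png',f)
E
```

```text
t 24.25 pos [ 0.511 -0.237  0.122] press mm [-82.294 150.462 121.6  ] yaw_y 1.4798774035131885 z [ 0.303 -0.025 -0.953] F [-4.63  -0.273  2.232] g 0.017049668164898005 J [-0.506  0.217 -0.331  0.739  0.125 -0.397]
ball in tool [-19.748  -0.45  -33.096]
```

View pics/z20.png

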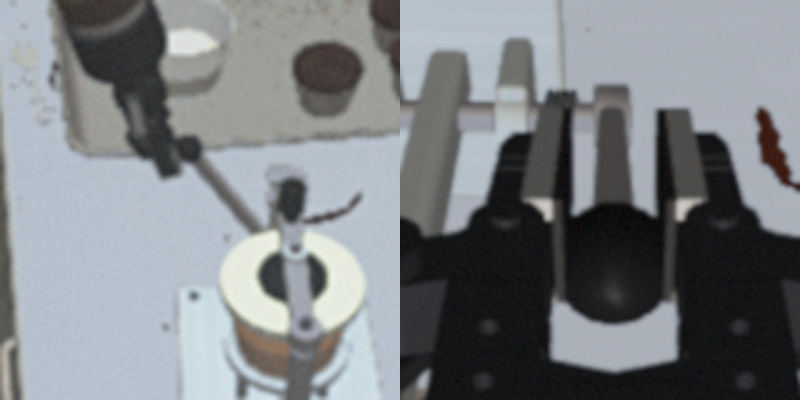

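Call:
play_rows(plan=[-9.5,0,-3.3,0,0.043,0,-9.6,0,-2.9,0,0.043,0,-9.7,0,-2.5,0,0.043,0,-9.7,0,-2.1,0,0.043,0,-9.7,0,-1.7,0,0.043,0,-5,0,-0.7,0,0.021,0,-4.8,0,-0.6,0,0.021,0,0,0,0,0,0,0])

```text
clock: 25.35
eef_pos: [0.5635, -0.2426, 0.1455]
tool_rot: [0.046, 0.999, -0.0, 0.026]
ft_force: [-3.2, -0.9, 2.4]
grip_width: 0.0174
```

```bash
sed -i 's/^o,R=show()/rel((0,150,180));o,R=show()/' chk.py; python3 chk.py 21; python3 - <<'E'
import cv2
w=cv2.imread('pics/w21.png');c=cv2.imread('pics/side21.png')
cv2.imwrite('pics/z21b.png',__import__('numpy').hstack([cv2.resize(c[150:270,260:380],(400,400),interpolation=2),cv2.resize(w[200:360,240:400],(400,400))]))
E
```

```text
t 25.35 pos [ 0.5635 -0.2426  0.1455] press mm [-29.3733 150.6265 145.4805] yaw_y 1.479237242463068 z [ 0.0512 -0.0024 -0.9987] F [-3.1738 -0.8658  2.4272] g 0.017428379968740044 J [-0.4163  0.4601  0.1414  1.2043  0.0185 -0.3242]
ball in tool [-31.0947  -0.7849 -32.974 ]
t 25.35 pos [ 0.5635 -0.2426  0.1455] press mm [-29.3733 150.6265 145.4805] yaw_y 1.479237242463068 z [ 0.0512 -0.0024 -0.9987] F [-3.1738 -0.8658  2.4272] g 0.017428379968740044 J [-0.4163  0.4601  0.1414  1.2043  0.0185 -0.3242]
side lid z 625 153.51590723056404 [ 0.5098 -6.4589]
knob side 54 [  2.5505  35.4615 214.5802]
scene lid z 561 152.38716747294453 [-20.967    2.2001]
knob scene 58 [ -4.416   41.2311 213.656 ]
```

View pics/z21b.png

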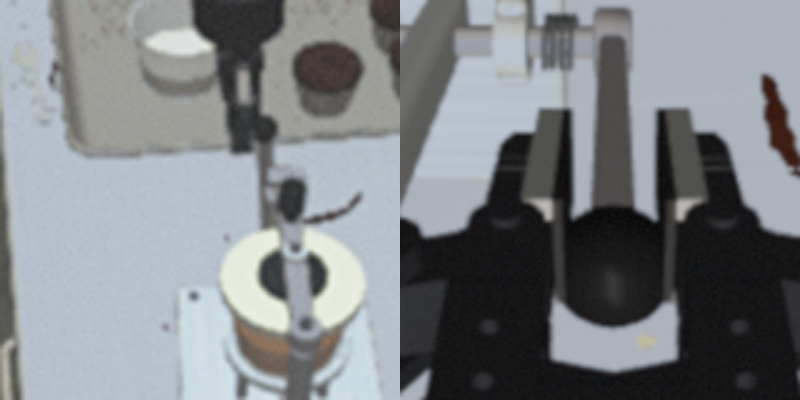

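View pics/z21.png

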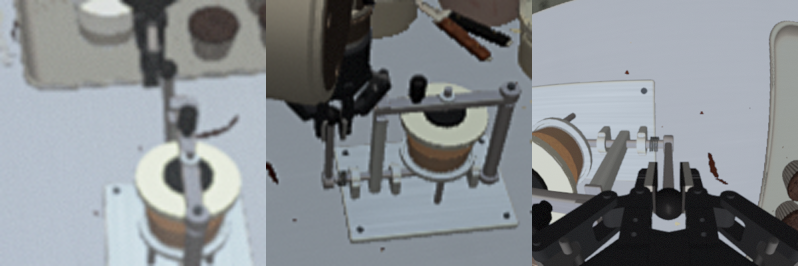

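One step is left (about 9 mm, 0.06 rad); the lid has already risen about 9 mm.

Call:
play_rows(plan=[-3.2,0,-0.4,0,0.014,0,-3.2,0,-0.3,0,0.014,0,-3.1,0,-0.2,0,0.015,0,0,0,0,0,0,0,0,0,0,0,0,0,0,0,0,0,0,0,0,0,0,0,0,0])

```text
clock: 26.38
eef_pos: [0.5727, -0.2433, 0.1474]
tool_rot: [0.046, 0.999, 0.001, 0.004]
ft_force: [-2.4, -4.7, 0.3]
grip_width: 0.0173
```

```bash
python3 chk.py 22; python3 - <<'E'
import sys; sys.path.insert(0,'.')
from h import *
np.set_printoptions(precision=1,suppress=True)
for n in('scene','side'):
    c=cam(n);P=maskpts(c,np.ones((400,640),bool)); q=(P-O)@Rp*1000
    a=q[(np.abs(q[:,1]-150)<11)&(np.abs(q[:,0])<30)&(q[:,2]>55)&(q[:,2]<135)]
    for lo in range(55,135,20):
        s=a[(a[:,2]>=lo)&(a[:,2]<lo+20)]
        if len(s): print(n,lo,len(s),s.mean(0),s.min(0),s.max(0))
cv2.imwrite('pics/z22b.png',np.hstack([cv2.resize(cv2.imread('pics/side22.png')[150:270,260:380],(400,400),interpolation=2),cv2.resize(cv2.imread('pics/scene22.png')[120:250,290:420],(400,400),interpolation=2)]))
E
```

```text
t 26.375 pos [ 0.5727 -0.2433  0.1474] press mm [-20.1085 150.8505 147.3619] yaw_y 1.4794373574285322 z [ 0.0081  0.0013 -1.    ] F [-2.4113 -4.7236  0.2564] g 0.01725647273099096 J [-0.404   0.5106  0.2291  1.2824  0.0044 -0.3126]
ball in tool [-20.3606  -0.9514 -32.4786]
t 26.375 pos [ 0.5727 -0.2433  0.1474] press mm [-20.1085 150.8505 147.3619] yaw_y 1.4794373574285322 z [ 0.0081  0.0013 -1.    ] F [-2.4113 -4.7236  0.2564] g 0.01725647273099096 J [-0.404   0.5106  0.2291  1.2824  0.0044 -0.3126]
side lid z 628 153.77369116894099 [ 0.2168 -6.4628]
knob side 55 [  2.555   34.8914 214.5476]
scene lid z 568 152.26002787503143 [-20.8178   2.2679]
knob scene 59 [ -4.4067  41.3868 213.5452]
scene 55 17 [ -5.9 151.1  63.9] [-10.  147.8  55.7] [  3.4 155.   74.1]
scene 75 19 [ -6.7 149.7  84.2] [ -9.  145.   75.5] [ -4.  153.6  94.5]
scene 95 19 [ -7.2 149.9 104.3] [ -9.1 145.3  96.2] [ -5.4 154.  114.5]
scene 115 20 [ -8.  150.2 124.6] [-11.1 145.9 115.3] [ -6.2 154.4 134.6]
side 55 7 [ -2.8 147.3  68.8] [ -4.5 142.   61.9] [ -1.5 153.8  74.8]
side 75 4 [ -2.7 145.5  87.7] [ -3.1 143.6  81.1] [ -2.3 146.6  92.7]
side 115 7 [ -4.  148.3 123.5] [ -5.  143.  117.1] [ -1.3 154.3 130.7]
```

View pics/z22b.png

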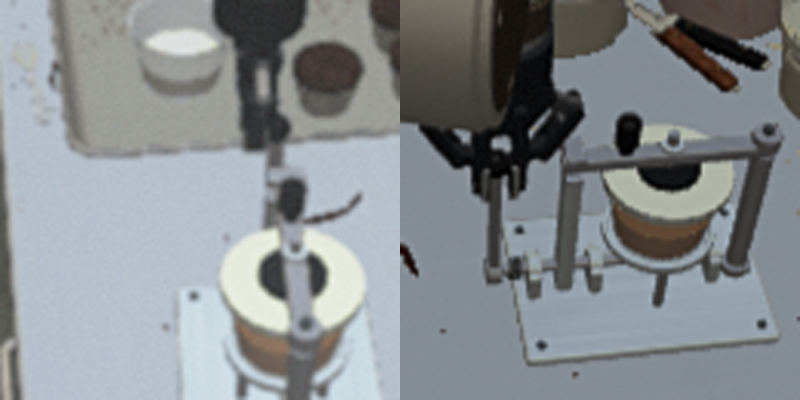

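Both cameras show the lever within about 0.03 rad of upright, but there is a 4.7 N sideways force. I'll centre 0.8 mm in y, nudge 1 mm forward and hold.

Call:
play_rows(plan=[-1,-0.8,0,0,0,0,0,0,0,0,0,0,0,0,0,0,0,0,0,0,0,0,0,0,0,0,0,0,0,0,0,0,0,0,0,0,0,0,0,0,0,0])

```text
clock: 27.5
eef_pos: [0.5738, -0.2437, 0.1474]
tool_rot: [0.045, 0.999, 0.001, 0.004]
ft_force: [-2.0, -2.1, 1.8]
grip_width: 0.0169
```

```bash
python3 chk.py 23; python3 -c "
import cv2,numpy as np
cv2.imwrite('pics/z23b.png',np.hstack([cv2.resize(cv2.imread('pics/w23.png')[180:380,220:420],(400,400),interpolation=2),cv2.resize(cv2.imread('pics/scene23.png')[120:220,290:390],(400,400),interpolation=2)]))"
```

```text
t 27.5 pos [ 0.5738 -0.2437  0.1474] press mm [-18.9626 150.5954 147.356 ] yaw_y 1.4798408429184815 z [ 0.0082  0.0023 -1.    ] F [-2.028  -2.0701  1.827 ] g 0.016915276227514733 J [-0.4043  0.5133  0.2335  1.2844  0.0053 -0.3133]
ball in tool [-19.2157  -0.6625 -32.4943]
t 27.5 pos [ 0.5738 -0.2437  0.1474] press mm [-18.9626 150.5954 147.356 ] yaw_y 1.4798408429184815 z [ 0.0082  0.0023 -1.    ] F [-2.028  -2.0701  1.827 ] g 0.016915276227514733 J [-0.4043  0.5133  0.2335  1.2844  0.0053 -0.3133]
side lid z 628 153.72268158626792 [-0.0185 -6.3017]
knob side 56 [  2.4414  35.0782 214.5259]
scene lid z 565 152.39909040910823 [-20.79     2.1182]
knob scene 58 [ -4.395   41.3587 213.6515]
```

View pics/z23b.png

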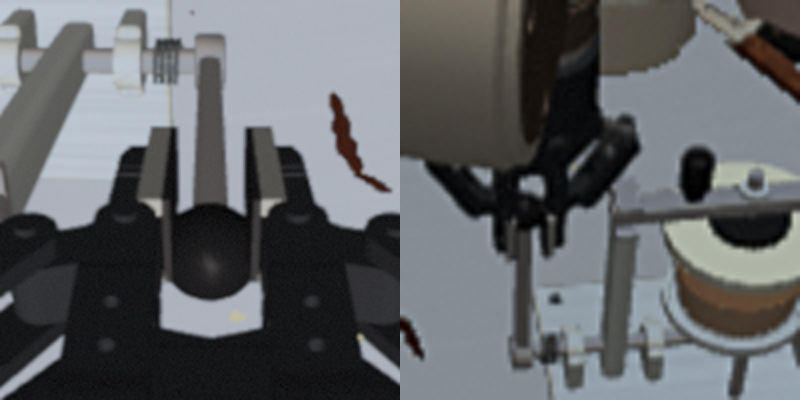

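The cup is lifted about 9.1 mm, the bar is closed and the lever is steady with the ball resting in the finger cradle. I'll hand the job in.

```bash
python3 -c "
from workcell import bot
print(bot.job_done())"
```

```text
the job is handed in; nothing more can be done
None
```

The press bar is shut, the cam lever stands upright, and I handed the job in with the fingers still holding the lever (clock 27.5 s of 51). No verdict was reported.

**What I did**
- **Bar:** I pushed it by its knob until it stopped hard against the catch at about 10 N, with the lever still down.
- **Lever:** I raised the ball upright by cradling it from the front and below between slightly open fingers. The arm holds it there against the spring.

**Last checks**
- **Cup:** the lid rose about 9.1 mm in both cameras, against 9.2 mm at full lift. It showed no tilt or shift.
- **Lever:** within about 0.03 rad of upright (measured just before a last 1 mm nudge), with about 2 N of spring load on the fingers.
- **Bar:** the knob averaged over both cameras sits within about 1 mm of its closed place in x. The angle estimates from the bar's surface (-0.02 and 0.06 rad) disagreed. Part of the bar was hidden, so I relied on the hard stop and the knob.
- **Not measured:** the force of the pad on the cup is inferred from the lift. I did not re-measure the tape, spare cup and teaspoon at the end; I planned the moves clear of them.

**What failed or disagreed**
- **Tool tip:** the fingertips were about 28 mm further back than the stated tool frame, so my first push passed over the knob. I used the measured offset after that.
- **Pinch grip:** my first pinch on the ball slipped near the top and the lever sprang back to rest. After that I used the cradle.
- **Sideways force:** about 2 N remains at the fingers, down from 4.7 N after a small centring move.

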